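Close the joint: free the locking forceps, butt the frame halves, lock again

TASK

The two brass halves of the box frame on the soldering station must meet before soldering, but the loose half was locked into the third hand's forceps with a gap still open: press the forceps' moving handle sideways, out of the scissor plane, so that the ratchet lets go and the handles spring wide open, then gently slide the loose half along the board until both its ends butt against the fixed half with no gap. Then squeeze the handles together until the ratchet catches again and the forceps hold the half there by themselves. Keep the loose half flat on the board, never push it while the jaws are locked on it, and leave the bottle, the hammer and the pliers where they are.

Things in the scene. Friction and masses are not known exactly. Their poses are not given: they have to be found in the camera images.
- station: Fixed soldering station: dark steel tray 300 x 185 mm, white ceramic board on it, top 26 mm above the table. Origin: table level, under the middle of the line where the halves shall meet. x: from the loose to the fixed half, y: to the third hand's side, z up. Third hand's post (green foot) at x 50, y 68 mm, up to 109 mm high, holds the forceps' fixed lever.
- joint_line (a point): Middle of the two leg ends of the fixed brass half, on the board top; axes as the station. That half is a U of 3 mm strip, 24 mm high, 58 mm wide (y), from x = 0 to +60 mm, open to -x. A reddish brick former 8 mm high, 0.75 mm clear of each leg, guides both halves from x = -62 to +50 mm. A steel weight 30 mm high above the board stands inside the fixed half.
- loose_half: Loose brass half: strip folded to a U, 70 mm long, 58 mm wide, 24 mm high, walls 3 mm, about 115 g. Origin: underside, midway between its free leg ends; x points to the fixed half, z up; the legs run from x = 0 to -70 mm. It starts 10 to 25 mm short of the fixed half, its +y leg clamped in the forceps. Home: origin at joint_line.
- push_face (a point): Middle of the loose half's plain back wall, on its outer face (which faces the loose half's -x), 12 mm above the board: the place to push on. 70 mm behind the leg ends, wall 58 mm wide and 24 mm high.
- forceps_pivot (a point): Pivot of the steel locking forceps (200 mm long, jaws 65 mm, two round shanks ending in gilt finger rings). Axes: x from pivot to rings, rising 35 deg from level; y level, from moving to fixed handle, as the station's y; z normal to the scissor plane, up, 35 deg from vertical, leaning to the station's -x. The jaws point down on the loose half's +y leg; the fixed jaw is on its inner side.
- fixed_shank (a point): Point on the axis of the fixed shank, 75 mm from the pivot, 11.6 mm to +y: the place to squeeze. Shank 6.4 mm thick; this lever cannot move. Axes as forceps_pivot. Below the shanks (-z) more than 40 mm is free here. The ratchet arms lie between the shanks 96 to 103 mm from the pivot, the fixed one over (+z) the moving one.
- moving_shank (a point): Point on the axis of the moving shank, 75 mm from the pivot: the place to squeeze. Shank 6.4 mm thick. Axes as forceps_pivot, turned with the handle. Over both shanks here: about 32 mm when locked, 48 mm when open.
- moving_ring (a point): Centre of the moving finger ring, 119 mm from the pivot; bar 6 mm thick, 33 mm outside, 21 mm hole; its rear bar is 13.5 mm further along x. Press it sideways, along the forceps' -z: it gives springily, after about 3 mm (5 N) the teeth are clear and it springs out to -y; hard stop at 5 mm. If friction of the finger holds it, move to -y while pressing.
- handle (a joint): Scissor angle of the moving handle, rad: 0.24 = wide open (a spring holds it there), 0.10 = jaws meet the 3 mm leg, 0.07 = locked on the first tooth, 0.03 = locked on the second (the start), 0 = hard stop. Closing takes about 11 N at the shank to the first tooth, 15 N to the second; go 1 mm past a tooth, then let go. Unlocked, it springs open.
- flux_bottle: Bystander: amber bottle, white cap, 54 mm across, 125 mm high, standing on the table on the station's +y side. Origin at the centre of its foot.
- hammer: Bystander: hammer with wooden handle, 240 mm long, lying on the table on the station's -y side. Origin under the middle of its length.
- pliers: Bystander: red-handled pliers, 145 mm long, lying on the table on the station's +y side, nearer the robot. Origin on the table, at their middle.
Not all that is in view belongs to the job. There is more than one size of the loose_half; the one meant has the size given above.

How it is judged:
On the way, in this order (a step that is already met when the one before it is completed fails the run):
1. the ratchet is released and the handles have sprung open (value of joint handle above 0.18 rad), for 0.2 s.
2. with the forceps open, the loose half has been slid up against the fixed half (x of loose_half in the frame of station above -0.0018 m and value of joint handle above 0.12 rad), for 0.2 s.
At the end, for the whole second after the job is handed in: With the robot clear, the forceps stay locked on the ratchet (first or second tooth, handle joint below 0.085 rad), and the loose half lies flat on the board, at rest, in line with the fixed half (within 2 mm sideways and 0.04 rad) with no gap over 2 mm between their ends (value of joint handle below 0.085 rad and x of loose_half in the frame of station above -0.002 m and y of loose_half in the frame of station between -0.002 and 0.002 m and angle between the x axis of loose_half and the x axis of station, either way round below 0.04 rad and height (world z) of loose_half below 0.029 m and angle between loose_half's own z axis and vertical below 0.06 rad and linear speed of loose_half below 0.01 m/s); the robot touches nothing.
It fails at once if the loose half is pushed (over 5 N) while the forceps are locked on it (contact force between the fingers and loose_half above 5 N and value of joint handle below 0.085 rad).
It fails at once if the loose half is rammed home (over 50 N) (contact force between the fingers and loose_half above 50 N).
It fails at once if the loose half is lifted over 8 mm off the board or tipped (height (world z) of loose_half above 0.034 m or angle between loose_half's own z axis and vertical above 0.2 rad).
It fails at once if the bottle is moved by over 20 mm or tipped over (distance of flux_bottle from where it was at the start of the episode above 0.02 m or angle between flux_bottle's own z axis and vertical above 0.5 rad).
It fails at once if the hammer or the pliers are moved by over 20 mm (distance of any of hammer, pliers from where it was at the start of the episode above 0.02 m).
It also fails if it takes over 64 s, if anything falls off the work surface, if the arm or the gripper's body presses on something with over 40 N, if the wrist force passes 120 N, or if a joint passes its speed limit or range.

ROBOT

A 6-joint arm with a two-finger parallel gripper is mounted at the origin on the work surface. World frame = base frame: x ahead of the robot, y to its left, z up, the work surface at z = 0. Lengths are in m, angles in rad, forces in N, time in s.
With the tool pointing down it reaches from about 0.35 to 0.975 m from the base axis. Payload 4.9 kg.
Tool frame: the origin (TCP) lies midway between the tips of the shut fingers; the grasp point (between the pads) lies manip.grip_depth behind it (manip.grip_depth is the distance from the TCP to the grasp point, in m); z points along the fingers, x is the direction in which the jaws open and shut, and the axes are right-handed (so a half turn about z gives the same grasp; the last joint's range is limited). The gripper opens to 85 mm and grips with 20 to 120 N. Pads are 22 mm wide; open, the fingers measure 114 mm over their backs; the gripper's body (76 mm by 85 mm) begins 54 mm behind the grasp point. The pads swing forward as they close: fully open they stand 13 mm farther back than shut.
Start: joints at [1.166, 0.053, 1.613, -0, 1.476, -0.119], TCP at [0.176, 0.6, 0.196] pointing down, gripper open.
Joint ranges: [-3.01, 3.01], [-1.01, 2.22], [0.06, 2.58], [-1.02, 4.17], [0.09, 2.62], [-3.14, 3.14]. Speed limits (rad/s): [2.57, 2.57, 3.14, 3.14, 3.14, 3.14].

INTERFACE

Orientations are given as a unit quaternion [w, x, y, z].
In Python, from plant import state, grab_frame, ticket, manip gives the robot as it stands.
- The arm moves only by the tool carry_out, never from a script. Its argument "moves" is a list that holds one entry, the list of rows, each a list of 7 numbers: the turn, a rotation vector about the tool's x, y, z each as a share of 5 degrees, from -1 to 1, then the shift along the tool's x, y, z each as a share of 0.04 m, from -1 to 1, then the gripper command: -1 is shut, 1 is fully open, values between are in proportion. A call has 1 to 8 rows; each row shifts and turns the commanded pose from where the row before left it, along the tool's axes as they then stand; what a row does not reach is not made up. A row lasts 1/12 s, in which the tool goes at most 41.7 mm and 7.16 degrees, less where a joint would pass 70% of its speed; a pose out of reach is approached as far as the arm can. A call with a number of a shift or a turn outside -1 to 1 is refused whole. A call with a gripper value outside its range is refused whole. The fingers move at their own pace and stop on an object; the grip force is fixed at half the most. Time passes only in rows, so rows that do not move let the fingers close. It gives the time, the measured TCP pose, the force and the opening at its end, in the units of the state.
- state(): the state, without advancing time (a new reading comes with each control period).
- grab_frame(name): name is "side" or "top" or "wrist"; returns a dict with "frame" (480x640x3 uint8, red, green, blue), "z_map" (480x640 float32, m along the optical axis (not along the pixel's ray), 0 where there is no reading), "K" (3x3 intrinsics, pixels), "world_from_camera" (4x4, takes a point from camera to world coordinates); the wrist camera has in their place "hand_eye" (4x4, takes a point from camera to tool coordinates, whose origin is the TCP and whose axes are the tool frame's). Camera axes: x right, y down, z forward; pixel columns grow to the right and rows downward; lengths in m; the calibration is good to about 2 mm. The wrist camera is an equidistant fisheye: a pixel r from the principal point sees the ray r / f radians off the axis. A picture is of the moment at which its call begins: read the wrist's pose just before it.
- ticket.job_done(): hands the job in, once; it reports no verdict.
The state is a dict: "time": time; "joint_pos": joint angles; "joint_vel": joint speeds; "joint_efforts": joint torques, N m; "tool_pos": TCP position; "tool_rot": TCP orientation; "contact_force": force on the tool from outside, world axes, zero at the start; "ft_torque": the same for the moment, N m; "gripper_width": opening from 0.0 (shut) to 1.0 (fully open).
Only numpy, scipy, OpenCV 4.12 (cv2) and the standard library are available. Lean on these libraries where they do the work, as an engineer would, in place of code of your own. Each camera call takes 0.05 s, during which the arm holds its last target.

## Working session

There is one attempt and no reset: what is moved stays moved. The work goes in short steps, Python scripts to look and compute and a tool call to move; the robot and the scene stay as the last step left them, time stands still between calls to the robot, and variables do not carry over. Pictures are saved under pics/ and viewed, and the job is handed in when it is done.

Besides the shell and the picture viewer there is one more tool, called after ">>>" by a JSON object that holds its "op" and its "data". carry_out: Moves the arm, as the interface text tells. Shift numbers are shares of 0.04 m and turn numbers shares of 5 degrees, none past 1 either way. Its arguments: {"type":"object","properties":{"moves":{"type":"array"}},"required":["moves"]}

```bash
ls; mkdir -p pics; cat > h.py <<'E'
import numpy as np,cv2
from plant import state,grab_frame,ticket,manip
from scipy.spatial.transform import Rotation as R
def q2R(q): return R.from_quat([q[1],q[2],q[3],q[0]]).as_matrix()
def save(name,fn,crop=None,scale=1):
    f=grab_frame(name); np.savez('last_'+name+'.npz',**{k:v for k,v in f.items()})
    im=f['frame'][:,:,::-1]
    if crop: u0,v0,u1,v1=crop; im=im[v0:v1,u0:u1]
    if scale!=1: im=cv2.resize(im,None,fx=scale,fy=scale,interpolation=cv2.INTER_CUBIC)
    cv2.imwrite('pics/'+fn,im); return f
def crop(name,fn,c,scale):
    im=np.load('last_'+name+'.npz')['frame'][:,:,::-1]; u0,v0,u1,v1=c
    cv2.imwrite('pics/'+fn,cv2.resize(im[v0:v1,u0:u1],None,fx=scale,fy=scale,interpolation=cv2.INTER_CUBIC))
def px(f,u,v):
    z=float(f['z_map'][int(round(v)),int(round(u))]); K=f['K']; T=f['world_from_camera']
    return (T@np.array([(u-K[0,2])/K[0,0]*z,(v-K[1,2])/K[1,1]*z,z,1]))[:3]
def proj(f,p):
    T=np.linalg.inv(f['world_from_camera']); c=T@np.append(p,1); K=f['K']
    return K[0,0]*c[0]/c[2]+K[0,2],K[1,1]*c[1]/c[2]+K[1,2]
E
python3 - <<'E'
from h import *
np.set_printoptions(precision=4,suppress=True)
print(state(),manip.grip_depth,dir(manip))
for n in('side','top'):
    f=save(n,n+'0.png');print(n,f['K'],f['world_from_camera'])
f=save('wrist','w0.png');print(f['K'],f['hand_eye'])
E
```

```text
pics
{'time': 0.0, 'joint_pos': array([ 1.166 ,  0.0534,  1.6143, -0.    ,  1.476 , -0.119 ]), 'joint_vel': array([-0.0015,  0.0014,  0.0002, -0.0008,  0.001 , -0.001 ]), 'joint_efforts': array([ -0.0001, -39.3691, -37.017 ,  -0.    ,   0.0072,  -0.    ]), 'tool_pos': array([0.1759, 0.599 , 0.1946]), 'tool_rot': array([ 0.0005,  0.8006,  0.5992, -0.0009]), 'contact_force': array([-0.3826, -0.0577, -0.1393]), 'ft_torque': array([-0.0035, -0.016 , -0.0392]), 'gripper_width': 0.9990945972219972} 0.0187 ['IKError', '__class__', '__delattr__', '__dict__', '__dir__', '__doc__', '__eq__', '__format__', '__ge__', '__getattribute__', '__getstate__', '__gt__', '__hash__', '__init__', '__init_subclass__', '__le__', '__lt__', '__module__', '__ne__', '__new__', '__reduce__', '__reduce_ex__', '__repr__', '__setattr__', '__sizeof__', '__str__', '__subclasshook__', '__weakref__', 'grip_depth']
side [[619.2863   0.     317.0801]
 [  0.     619.2863 243.9714]
 [  0.       0.       1.    ]] [[ 0.8947 -0.3139  0.3179  0.2237]
 [-0.4467 -0.6356  0.6297 -0.7017]
 [ 0.0044 -0.7053 -0.7088  0.94  ]
 [ 0.      0.      0.      1.    ]]
top [[518.1661   0.     308.4118]
 [  0.     518.1661 234.5434]
 [  0.       0.       1.    ]] [[-0.1312 -0.9681  0.2134  0.3736]
 [-0.9914  0.128  -0.029   0.051 ]
 [ 0.0008 -0.2153 -0.9765  1.0977]
 [ 0.      0.      0.      1.    ]]
[[371.6483   0.     324.5905]
 [  0.     371.6483 239.9238]
 [  0.       0.       1.    ]] [[ 1.      0.0003  0.0006  0.0003]
 [-0.0005  0.9521  0.3058 -0.0782]
 [-0.0005 -0.3058  0.9521 -0.1773]
 [ 0.      0.      0.      1.    ]]
```

View pics/side0.png

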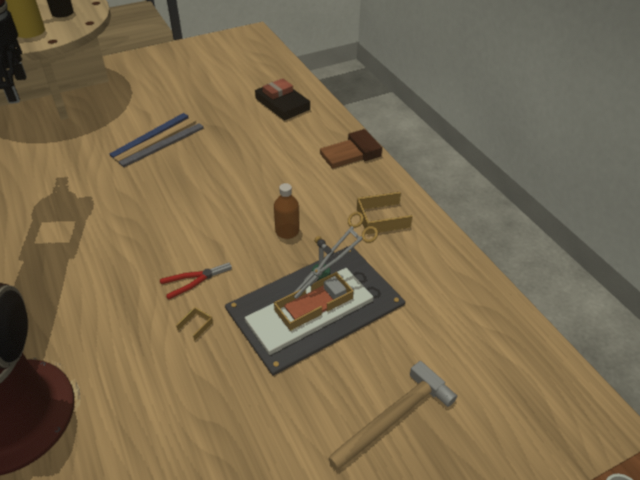

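View pics/top0.png

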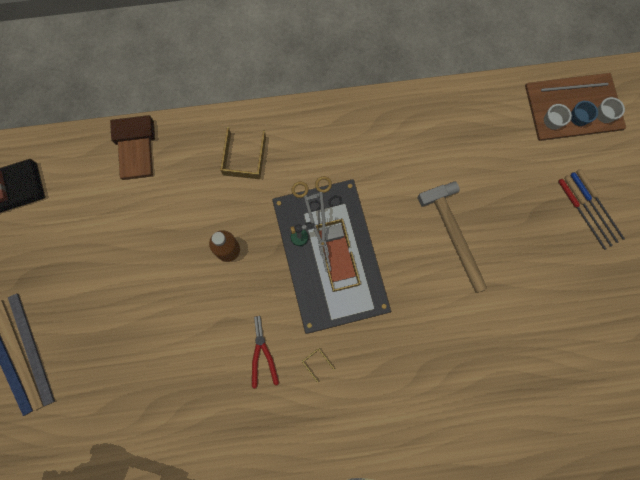

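View pics/w0.png

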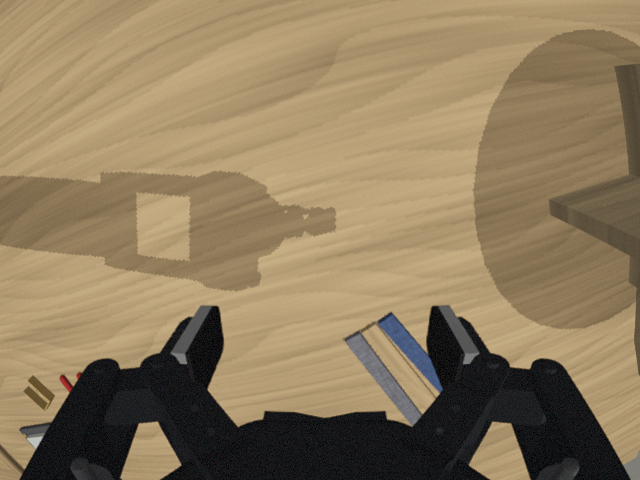

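```bash
python3 - <<'E'
from h import *
crop('top','t1.png',(260,165,410,345),4)
crop('top','t1.png',(262,168,402,338),3.5)
crop('side','s1.png',(215,215,415,375),4)
E
```

```text
(no output)
```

View pics/t1.png

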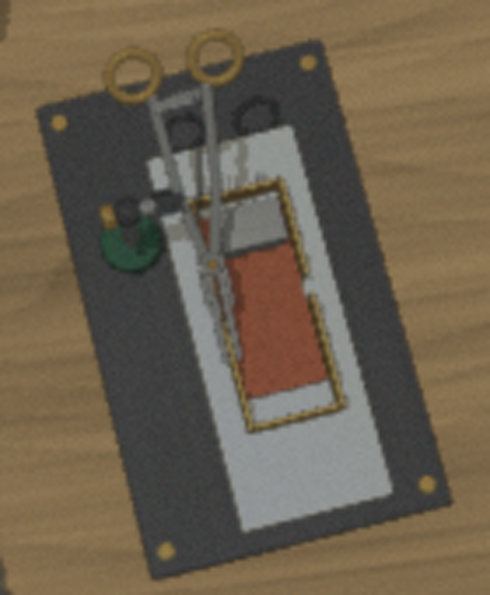

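View pics/s1.png

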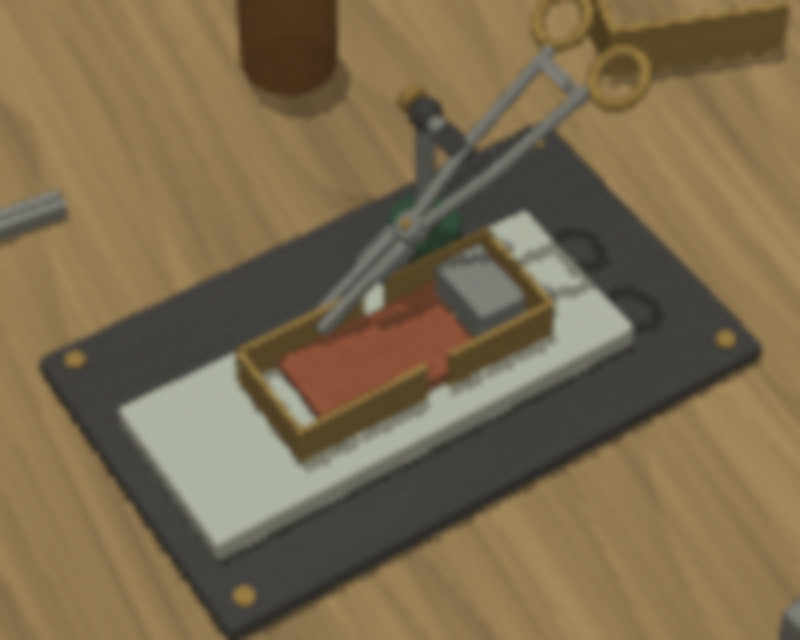

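```bash
python3 - <<'E'
from h import *
np.set_printoptions(precision=4,suppress=True)
f=dict(np.load('last_top.npz')); g=dict(np.load('last_side.npz'))
def ray(f,u,v,z):
    K=f['K'];T=f['world_from_camera'];d=T[:3,:3]@np.array([(u-K[0,2])/K[0,0],(v-K[1,2])/K[1,1],1]);o=T[:3,3]
    return o+d*(z-o[2])/d[2]
T=lambda a:(262+a[0]/3.5,168+a[1]/3.5)
S=lambda a:(215+a[0]/4,215+a[1]/4)
print('tray depth',px(f,*T((80,400))),'board',px(f,*T((260,500))))
print('side tray',px(g,*S((150,420))),'board',px(g,*S((220,480))))
zt=px(f,*T((80,400)))[2]
for n,a,z in [('TL',(38,108),zt),('TR',(323,40),zt),('BR',(450,505),zt),('BL',(152,580),zt),
 ('back+y',(248,432),.05),('back-y',(347,405),.05),('gapL',(312,292),.05),('gapF',(305,277),.05),('far-y',(283,180),.05)]:
    print(n,ray(f,*T(a),z))
for n,a,z in [('L',(42,365),zt),('B',(235,635),zt),('R',(760,350),zt),('T',(545,130),zt),('back+y',(238,352),.05),('back-y',(303,432),.05),('gapL',(428,367),.05),('gapF',(450,353),.05),('far-y',(550,303),.05)]:
    print('s',n,ray(g,*S(a),z))
# triangulate pivot, rings
def tri(a,b):
    A=[];B=[]
    for h,(u,v) in((f,T(a)),(g,S(b))):
        K=h['K'];W=h['world_from_camera'];d=W[:3,:3]@np.array([(u-K[0,2])/K[0,0],(v-K[1,2])/K[1,1],1]);d/=np.linalg.norm(d)
        P=np.eye(3)-np.outer(d,d);A.append(P);B.append(P@W[:3,3])
    x=np.linalg.solve(A[0]+A[1],B[0]+B[1]);return x,[np.linalg.norm(A[i]@x-B[i]) for i in(0,1)]
print('pivot',tri((212,265),(405,225)));print('fring',tri((133,75),(562,18)));print('mring',tri((215,55),(619,76)))
E
```

```text
tray depth [0.517  0.0816 0.0002] board [ 0.4411 -0.0163  0.0297]
side tray [ 0.4366 -0.0171  0.0292] board [ 0.4518 -0.0634  0.0301]
TL [0.7035 0.0854 0.0002]
TR [ 0.7243 -0.0992  0.0002]
BR [ 0.4251 -0.1308  0.0002]
BL [0.4047 0.0522 0.0002]
back+y [ 0.4793 -0.0137  0.05  ]
back-y [ 0.4873 -0.0728  0.05  ]
gapL [ 0.5558 -0.0626  0.05  ]
gapF [ 0.5652 -0.0599  0.05  ]
far-y [ 0.6251 -0.0556  0.05  ]
s L [0.4092 0.0592 0.0002]
s B [ 0.4315 -0.1229  0.0002]
s R [ 0.7273 -0.0877  0.0002]
s T [0.7057 0.0915 0.0002]
s back+y [ 0.4833 -0.0141  0.05  ]
s back-y [ 0.4908 -0.0695  0.05  ]
s gapL [ 0.5581 -0.061   0.05  ]
s gapF [ 0.571  -0.0581  0.05  ]
s far-y [ 0.6271 -0.052   0.05  ]
pivot (array([ 0.5734, -0.0049,  0.0841]), [np.float64(0.0006135989719909219), np.float64(0.0006135989719908283)])
fring (array([0.6712, 0.0269, 0.1491]), [np.float64(0.0006788378200613525), np.float64(0.0006788378200616595)])
mring (array([ 0.6761, -0.0189,  0.1493]), [np.float64(0.00018541872911635095), np.float64(0.00018541872911631858)])
```

>>> {"op": "carry_out", "data": {"moves": [[[0, 0, -0.95, 0, 0, -0.4, -1], [0, 0, -0.95, 0, 0, -0.4, -1], [0, 0, -0.95, 0, 0, -0.4, -1], [0, 0, -0.95, 0, 0, -0.4, -1], [0, 0, -0.95, 0, 0, -0.4, -1], [0, 0, 0, -0.84, 0.45, 0, -1], [0, 0, 0, -0.84, 0.45, 0, -1], [0, 0, 0, -0.84, 0.45, 0, -1]]]}}

```text
time: 0.82
tool_pos: [0.2429, 0.5057, 0.2757]
tool_rot: [0.0, 0.659, 0.752, -0.0]
contact_force: [0.3, -1.1, 0.1]
gripper_width: 0.0
```

>>> {"op": "carry_out", "data": {"moves": [[[0, 0, 0, -0.84, 0.45, 0, -1], [0, 0, 0, -0.84, 0.45, 0, -1], [0, 0, 0, -0.84, 0.45, 0, -1], [0, 0, 0, -0.84, 0.45, 0, -1], [0, 0, 0, -0.84, 0.45, 0, -1], [0, 0, 0, -0.84, 0.45, 0, -1], [0, 0, 0, -0.84, 0.45, 0, -1], [0, 0, 0, -0.84, 0.45, 0, -1]]]}}

```text
time: 1.48
tool_pos: [0.4205, 0.2568, 0.2756]
tool_rot: [0.0, 0.66, 0.751, 0.0]
contact_force: [-0.0, 0.7, -0.4]
gripper_width: -0.003
```

>>> {"op": "carry_out", "data": {"moves": [[[0, 0, 0, -0.84, 0.45, 0, -1], [0, 0, 0, -0.84, 0.45, 0, -1], [0, 0, 0, -0.84, 0.45, 0, -1], [0, 0, 0, -0.84, 0.45, 0, -1], [0, 0, 0, -0.84, 0.45, 0, -1], [0, 0, 0, -0.84, 0.45, 0, -1], [0, 0, 0, -0.84, 0.45, 0, -1], [0, 0, 0, -0.84, 0.45, 0, -1]]]}}

```text
time: 2.15
tool_pos: [0.5979, 0.0086, 0.2754]
tool_rot: [-0.0, 0.66, 0.751, -0.0]
contact_force: [-0.4, 0.3, -0.1]
gripper_width: -0.003
```

```bash
cat >> h.py <<'E'
def wpix(f,p):  # world point -> wrist pixel, using saved pose
    s=f['pos'];Rt=q2R(f['rot']); t=Rt.T@(np.asarray(p)-s); H=np.linalg.inv(f['hand_eye']); c=H[:3,:3]@t+H[:3,3]
    th=np.arctan2(np.hypot(c[0],c[1]),c[2]); ph=np.arctan2(c[1],c[0]); r=f['K'][0,0]*th
    return np.array([f['K'][0,2]+r*np.cos(ph),f['K'][1,2]+r*np.sin(ph)])
def wray(f,u,v):
    a=np.array([u-f['K'][0,2],v-f['K'][1,2]]);r=np.hypot(*a);th=r/f['K'][0,0]
    d=np.array([np.sin(th)*a[0]/max(r,1e-9),np.sin(th)*a[1]/max(r,1e-9),np.cos(th)])
    Rt=q2R(f['rot']);H=f['hand_eye']
    return f['pos']+Rt@H[:3,3],Rt@H[:3,:3]@d,d
def wpt(f,u,v):
    o,d,dc=wray(f,u,v); return o+d*float(f['z_map'][int(round(v)),int(round(u))])/dc[2]
def wplane(f,u,v,z):
    o,d,_=wray(f,u,v); return o+d*(z-o[2])/d[2]
def wsave(fn,c=None,scale=1):
    s=state(); f=grab_frame('wrist'); f['pos']=s['tool_pos'];f['rot']=s['tool_rot']; np.savez('last_wrist.npz',**f)
    im=f['frame'][:,:,::-1]
    if c: u0,v0,u1,v1=c; im=im[v0:v1,u0:u1]
    if scale!=1: im=cv2.resize(im,None,fx=scale,fy=scale,interpolation=cv2.INTER_CUBIC)
    cv2.imwrite('pics/'+fn,im); return f
E
python3 - <<'E'
from h import *
s=state();print(s['time'],s['tool_pos'],s['tool_rot'],s['contact_force'])
wsave('w1.png')
E
```

```text
2.15 [0.59793664 0.00859401 0.27537898] [-2.28257970e-04  6.60307309e-01  7.50995469e-01 -1.07448772e-04] [-0.36132578  0.25698668 -0.11571937]
```

View pics/w1.png

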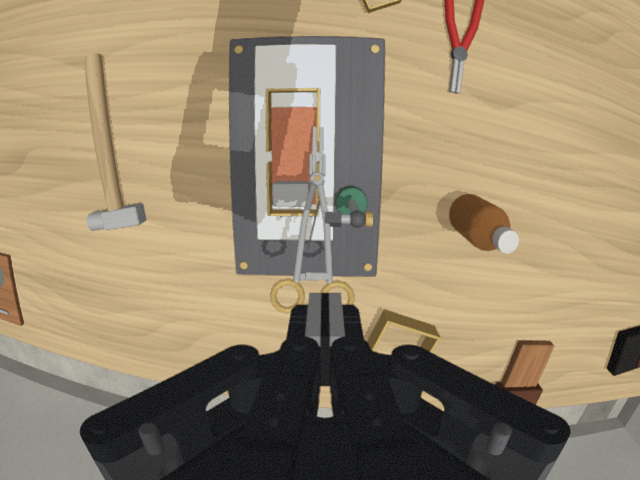

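```bash
python3 - <<'E'
from h import *
crop('wrist','w1a.png',(225,30,395,180),4.6)
crop('wrist','w1b.png',(225,160,395,310),4.6)
E
```

```text
(no output)
```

View pics/w1a.png

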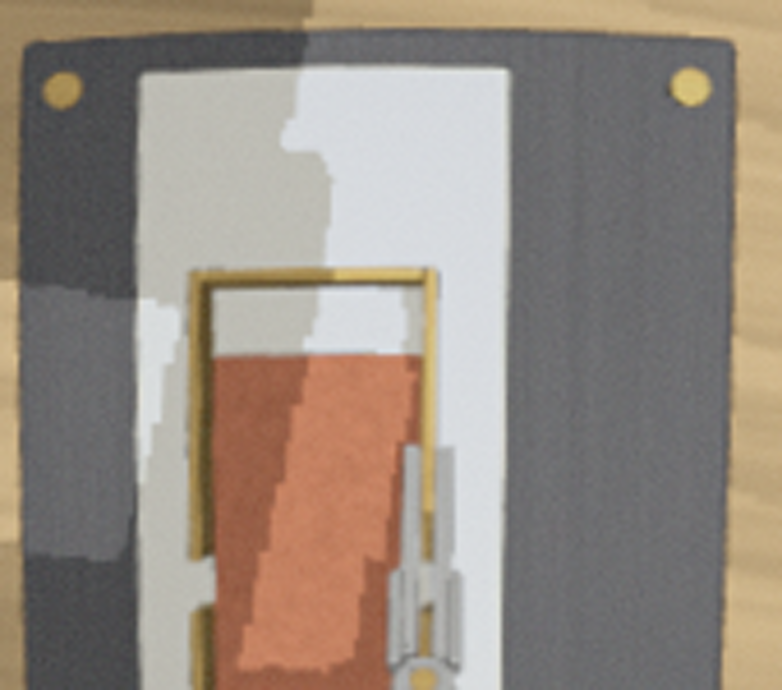

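View pics/w1b.png

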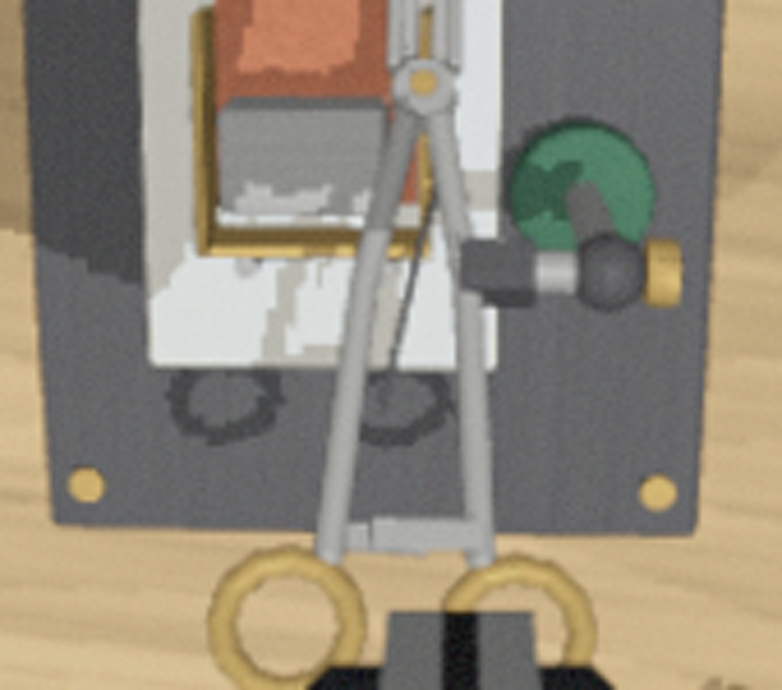

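```bash
python3 - <<'E'
from h import *
np.set_printoptions(precision=4,suppress=True)
f=dict(np.load('last_wrist.npz'))
A=lambda a:(225+a[0]/4.6,30+a[1]/4.6)
B=lambda a:(225+a[0]/4.6,160+a[1]/4.6)
for n,q in [('s1',A((62,90))),('s2',A((690,87))),('s3',B((87,485))),('s4',B((657,492)))]: print(n,wpt(f,*q))
bd=[wplane(f,*q,.026) for q in (A((137,70)),A((510,68)),B((495,368)),B((150,365)))]
for n,p in zip('abcd',bd): print('board',p)
yaw=lambda v:np.degrees(np.arctan2(v[1],v[0]))
print('yaw',yaw(bd[3]-bd[0]),yaw(bd[2]-bd[1]),yaw(bd[1]-bd[0])-90,yaw(bd[2]-bd[3])-90)
sc=[wpt(f,*q) for q in(A((62,90)),A((690,87)),B((657,492)),B((87,485)))]
print('yaw screws',yaw(sc[3]-sc[0]),yaw(sc[2]-sc[1]),yaw(sc[1]-sc[0])-90,yaw(sc[2]-sc[3])-90)
for n,q in [('loose back-y',A((189,270))),('back+y',A((437,270))),('looseend-y outer',A((189,558))),('fixend-y outer',A((189,605))),('fix far -y',B((200,252)))]: print(n,wplane(f,*q,.05))
print('pivot',wpt(f,*B((424,82))))
print('mring bar pts',[wpt(f,*B(q)) for q in((222,622),(352,622),(290,560))])
print('fring',[wpt(f,*B(q)) for q in((580,625),(520,568))])
print('mshank',[wpt(f,*B(q)) for q in((360,320),(331,550),(375,245))])
print('fshank',[wpt(f,*B(q)) for q in((472,360),(480,550),(450,190))])
E
```

```text
s1 [ 0.4405 -0.1132  0.0139]
s2 [0.4218 0.0453 0.0138]
s3 [ 0.7077 -0.0816  0.0141]
s4 [0.689  0.0766 0.0141]
board [ 0.4364 -0.0917  0.026 ]
board [ 0.4266 -0.0003  0.026 ]
board [0.6552 0.0263 0.026 ]
board [ 0.6661 -0.0644  0.026 ]
yaw 6.784842577131101 6.635510757191885 6.106014391337354 6.8478365636904215
yaw screws 6.731092247508223 6.6826305288446886 6.715612923772525 6.763770846698293
loose back-y [ 0.4886 -0.068   0.05  ]
back+y [ 0.4825 -0.0108  0.05  ]
looseend-y outer [ 0.5567 -0.0602  0.05  ]
fixend-y outer [ 0.5679 -0.0591  0.05  ]
fix far -y [ 0.6273 -0.0507  0.05  ]
pivot [ 0.5744 -0.0015  0.0829]
mring bar pts [array([ 0.6771, -0.0284,  0.1467]), array([ 0.6736, -0.0025,  0.1462]), array([ 0.6653, -0.0164,  0.1385])]
fring [array([0.6681, 0.0426, 0.147 ]), array([0.6604, 0.0297, 0.1399])]
mshank [array([ 0.6218, -0.0085,  0.1103]), array([ 0.662 , -0.0084,  0.1384]), array([ 0.6083, -0.0075,  0.0986])]
fshank [array([0.626 , 0.0156, 0.1149]), array([0.6582, 0.0213, 0.1382]), array([0.5957, 0.007 , 0.0923])]
```

```bash
cat >> h.py <<'E'
YAW=np.radians(6.72); O=np.array([.5645,-.0303,0])
RS=R.from_euler('z',YAW).as_matrix()
c35,s35=np.cos(np.radians(35)),np.sin(np.radians(35))
def st2w(p): return O+RS@np.asarray(p,float)
def w2st(p): return RS.T@(np.asarray(p)-O)
RF=RS@np.array([[0,c35,s35],[1,0,0],[0,s35,-c35]])  # tool axes as columns, tilted
RD=RS@np.array([[0,1,0],[1,0,0],[0,0,-1.]])
def plan(pst,Rt,world=False):
    s=state(); p=pst if world else st2w(pst); R0=q2R(s['tool_rot'])
    rv=R.from_matrix(R0.T@Rt).as_rotvec(degrees=True)
    print('t',round(s['time'],2),'F',s['contact_force'].round(1),'st pos',w2st(s['tool_pos']).round(4))
    print('turn shares total',(rv/5).round(2),'shift (cur axes) shares',(R0.T@(p-s['tool_pos'])/.04).round(2),'shift (new axes)',(Rt.T@(p-s['tool_pos'])/.04).round(2))
E
python3 -c "
from h import *
plan((.1346,.0017,.2075),RF)"
```

```text
t 2.2 F [-0.7 -3.9 -0.7] st pos [0.0398 0.0289 0.2744]
turn shares total [-7.    0.03  0.08] shift (cur axes) shares [-0.69  2.37  1.68] shift (new axes) [-0.68  0.98  2.73]
```

>>> {"op": "carry_out", "data": {"moves": [[[-1, 0, 0.01, -0.1, 0.1, 0, -1], [-1, 0, 0.01, -0.1, 0.1, 0, -1], [-1, 0, 0.01, -0.1, 0.1, 0, -1], [-1, 0, 0.01, -0.1, 0.1, 0, -1], [-1, 0, 0.01, -0.1, 0.1, 0, -1], [-1, 0, 0.01, -0.1, 0.1, 0, -1], [-1, 0, 0.01, -0.1, 0.1, 0, -1], [0, 0, 0, 0, 0.1, 0.5, -1]]]}}

```text
time: 2.87
tool_pos: [0.6398, -0.0129, 0.2697]
tool_rot: [0.201, 0.632, 0.713, 0.227]
contact_force: [0.7, -0.9, -0.0]
gripper_width: 0.0
```

>>> {"op": "carry_out", "data": {"moves": [[[0, 0, 0, 0, 0.1, 0.5, -1], [0, 0, 0, 0, 0.1, 0.5, -1], [0, 0, 0, 0, 0.1, 0.5, -1], [0, 0, 0, 0, 0, 0.4, -1], [0, 0, 0, 0, 0, 0, -1]]]}}

```text
time: 3.28
tool_pos: [0.6936, -0.0049, 0.2083]
tool_rot: [0.195, 0.633, 0.715, 0.224]
contact_force: [-0.8, -0.4, -0.4]
gripper_width: -0.001
```

```bash
python3 -c "
from h import *
plan((.1346,.0017,.2075),RF)
wsave('w2.png')"
```

```text
t 3.28 F [-0.8 -0.4 -0.4] st pos [0.1312 0.0101 0.2083]
turn shares total [-0.08 -0.08  0.03] shift (cur axes) shares [-0.21  0.06  0.06] shift (new axes) [-0.21  0.06  0.06]
```

View pics/w2.png

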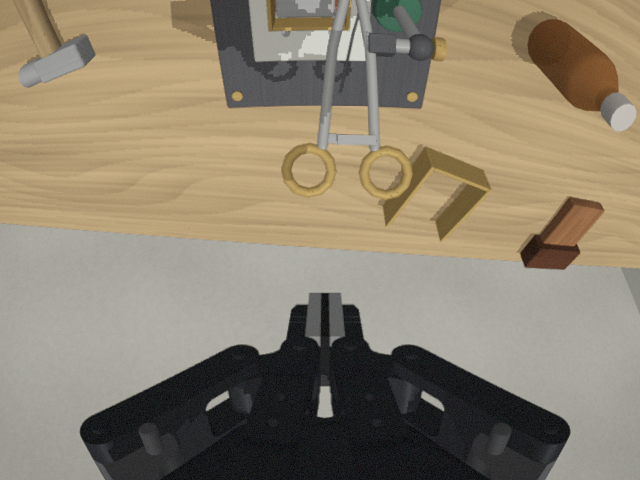

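```bash
python3 - <<'E'
from h import *
np.set_printoptions(precision=4,suppress=True)
f=dict(np.load('last_wrist.npz'))
crop('wrist','w2a.png',(270,90,430,210),5)
# fit moving ring: gilt pixels in box
hsv=cv2.cvtColor(f['frame'],cv2.COLOR_RGB2HSV)
E
```

```text
(no output)
```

View pics/w2a.png

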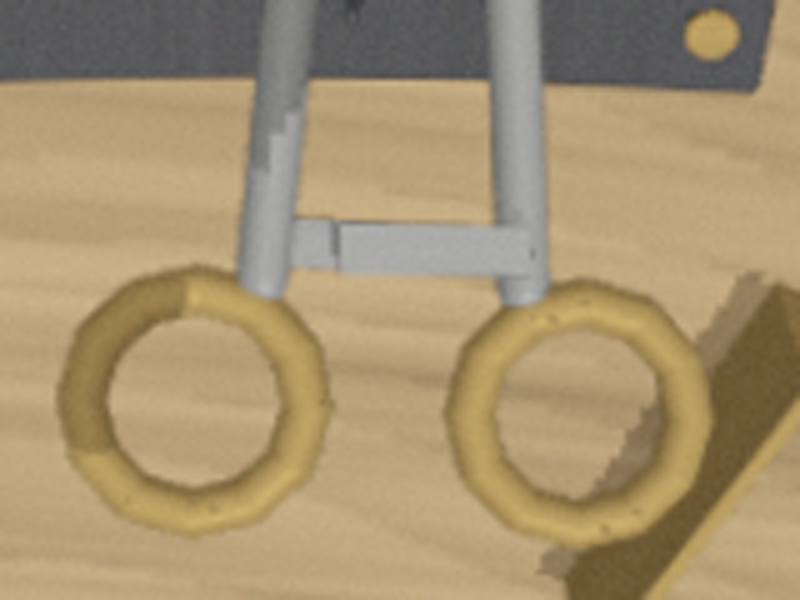

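```bash
python3 - <<'E'
from h import *
np.set_printoptions(precision=4,suppress=True)
f=dict(np.load('last_wrist.npz'))
A=lambda a:(270+a[0]/5,90+a[1]/5)
def m(u,v):
    o,d,dc=wray(f,u,v); u,v=int(round(u)),int(round(v)); z=np.min(f['z_map'][v-1:v+2,u-1:u+2]); return w2st(o+d*z/dc[2])
for n,q in [('L',(82,400)),('R',(306,400)),('T',(194,287)),('B',(194,512)),('fixL',(470,412)),('fixB',(580,525)),('fixR',(690,412)),('ms',(277,120)),('fs',(517,120)),('arm',(420,250))]:
    p=m(*A(q)); print(n,p, 'forceps rel origin', np.array([c35*p[0]+s35*p[2],p[1],-s35*p[0]+c35*p[2]]))
E
```

```text
L [ 0.1105 -0.0117  0.1468] forceps rel origin [ 0.1747 -0.0117  0.0569]
R [0.1108 0.0145 0.1465] forceps rel origin [0.1748 0.0145 0.0565]
T [0.0997 0.0015 0.1392] forceps rel origin [0.1615 0.0015 0.0568]
B [0.1214 0.0014 0.1546] forceps rel origin [0.1881 0.0014 0.0571]
fixL [0.1116 0.0337 0.1476] forceps rel origin [0.176  0.0337 0.0569]
fixB [0.1227 0.0474 0.155 ] forceps rel origin [0.1894 0.0474 0.0566]
fixR [0.1107 0.0601 0.1477] forceps rel origin [0.1754 0.0601 0.0575]
ms [0.0836 0.011  0.1283] forceps rel origin [0.1421 0.011  0.0572]
fs [0.0832 0.0386 0.128 ] forceps rel origin [0.1416 0.0386 0.0572]
arm [0.0953 0.0275 0.1376] forceps rel origin [0.157  0.0275 0.0581]
```

```bash
cat >> h.py <<'E'
def F(a,y,zf): return np.array([c35*a-s35*zf,y,s35*a+c35*zf])
def w2F(p):
    p=w2st(p); return np.array([c35*p[0]+s35*p[2],p[1],-s35*p[0]+c35*p[2]])
E
python3 -c "
from h import *
print(w2F(state()['tool_pos']))
plan(F(.188,.0014,.067),RF)"
```

```text
[0.22814344 0.00993846 0.09687689]
t 3.33 F [-0.4 -0.7  0.3] st pos [0.1313 0.0099 0.2102]
turn shares total [-0.06 -0.07  0.04] shift (cur axes) shares [-0.21 -1.    0.75] shift (new axes) [-0.21 -1.    0.75]
```

>>> {"op": "carry_out", "data": {"moves": [[[-0.06, -0.07, 0.04, -0.1, -0.33, 0, -1], [0, 0, 0, -0.1, -0.33, 0, -1], [0, 0, 0, -0.01, -0.34, 0.2, -1], [0, 0, 0, 0, 0, 0.25, -1], [0, 0, 0, 0, 0, 0.25, -1], [0, 0, 0, 0, 0, 0.05, -1], [0, 0, 0, 0, 0, 0, -1]]]}}

```text
time: 3.92
tool_pos: [0.6811, -0.0155, 0.1656]
tool_rot: [0.202, 0.633, 0.712, 0.226]
contact_force: [1.2, 0.6, 0.1]
gripper_width: -0.003
```

```bash
python3 -c "
from h import *
print(w2F(state()['tool_pos']))
plan(F(.188,.0014,.067),RF)
wsave('w3.png',(220,60,440,330),2.2)"
```

```text
[0.19125692 0.00104492 0.06818386]
t 3.92 F [1.2 0.6 0.1] st pos [0.1176 0.001  0.1656]
turn shares total [0.05 0.01 0.  ] shift (cur axes) shares [ 0.01 -0.08  0.03] shift (new axes) [ 0.01 -0.08  0.03]
```

View pics/w3.png

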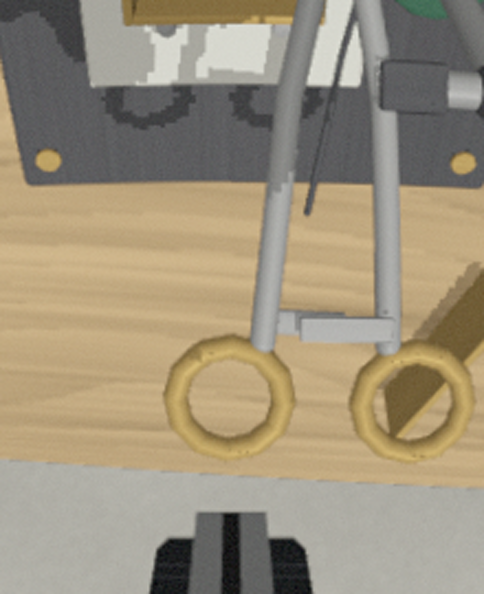

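```bash
python3 -c "
from h import *
f=dict(np.load('last_wrist.npz'))
for p in [(.188,.0014,.057),(.180,.001,.068),(.191,.001,.068),(.202,.001,.068)]:
    u=wpix(f,st2w(F(*p))); print(p,(u-[220,60])*2.2)
z=f['z_map']; 
for v in range(515,590,8): 
    y=int(60+v/2.2);x=int(220+210/2.2)
    print(v,w2F(wpt(f,x,y)).round(4),w2F(wpt(f,int(220+172/2.2),y)).round(4))
"
```

```text
(0.188, 0.0014, 0.057) [229.92469514 452.07697512]
(0.18, 0.001, 0.068) [228.18463201 437.89436868]
(0.191, 0.001, 0.068) [228.20316233 481.17592147]
(0.202, 0.001, 0.068) [228.22423564 522.50577304]
515 [ 0.1799 -0.0025  0.1084] [ 0.7736 -0.1049 -1.0859]
523 [ 0.1801 -0.0024  0.1106] [ 0.7789 -0.104  -1.07  ]
531 [ 0.1796 -0.0023  0.115 ] [ 0.7901 -0.1035 -1.057 ]
539 [ 0.1801 -0.0023  0.1174] [ 0.1837 -0.0094  0.1109]
547 [ 0.1798 -0.0022  0.1204] [ 0.1834 -0.0092  0.114 ]
555 [ 0.1797 -0.0021  0.1238] [ 0.1841 -0.0091  0.116 ]
563 [ 0.1799 -0.0021  0.1258] [ 0.1833 -0.0088  0.1198]
571 [ 0.1794 -0.002   0.1295] [ 0.1838 -0.0087  0.1221]
579 [ 0.1801 -0.0019  0.1311] [ 0.1837 -0.0085  0.1253]
587 [ 0.1795 -0.0019  0.1342] [ 0.1838 -0.0083  0.1272]
```

```bash
python3 -c "
from h import *
f=save('side','s3.png',(240,120,440,270),4)
for n,p in [('tcp',state()['tool_pos']),('bar',st2w(F(.188,.0014,.057)))]:
    u=proj(f,p); print(n,(np.array(u)-[240,120])*4)
"
```

```text
tcp [527.61860169 420.59032316]
bar [531.22896343 436.36266737]
```

View pics/s3.png

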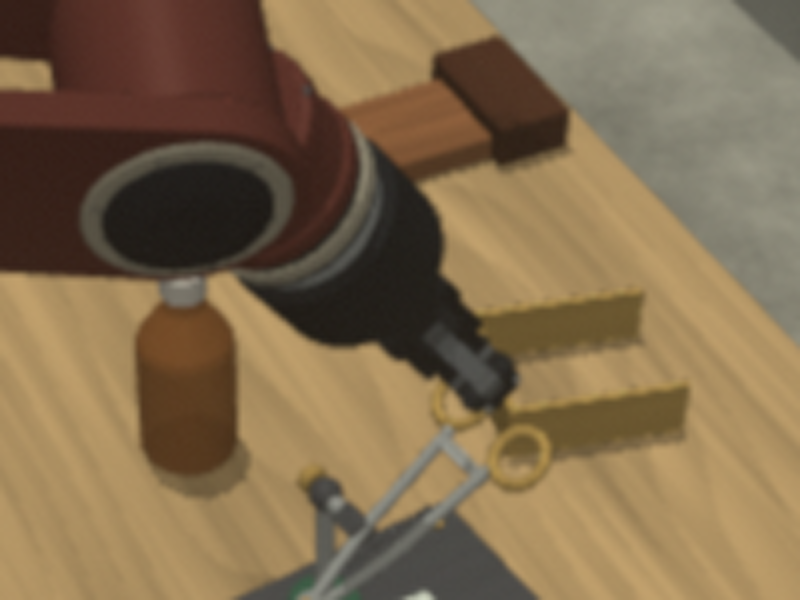

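```bash
python3 - <<'E'
from h import *
np.set_printoptions(precision=4,suppress=True)
crop('wrist','w3f.png',(260,260,390,360),6)
f=dict(np.load('last_wrist.npz')); H=f['hand_eye']
def tool(u,v):
    _,_,d=wray(f,u,v); p=d*f['z_map'][v,u]/d[2]; return (H[:3,:3]@p+H[:3,3])*1000
for v in (288,291,293,295,300,304,306,308,312,320): print(v,[tool(u,v).round(1) for u in (300,316,325,334)])
g=dict(np.load('last_side.npz'))
for a in [(480,360),(495,380),(510,385),(490,402),(500,415)]:
    print(a,w2F(px(g,240+a[0]/4,120+a[1]/4)))
E
```

```text
288 [array([ -97.9,  560.5, 1178.2]), array([ -33.6,  562.2, 1182.6]), array([   2.7,  564.2, 1186.8]), array([  39.4,  567.3, 1193.4])]
291 [array([ -97.1,  566.4, 1162.6]), array([ -33.3,  568.1, 1166.8]), array([   2.7,  572.9, 1176.8]), array([  39.2,  576.3, 1183.8])]
293 [array([ -97.5,  576.1, 1164.4]), array([ -3.2, -10.9, -38.8]), array([  0.6, -11.5, -39.8]), array([  4.3, -11. , -38.9])]
295 [array([ -96.7,  578.2, 1150.3]), array([ -3.1, -11.5, -41.7]), array([  0.5, -11.5, -41.7]), array([  4.2, -10.8, -40.3])]
300 [array([ -96. ,  591.7, 1133. ]), array([ -3. , -11.3, -45.8]), array([  0.5, -11.2, -45.6]), array([  4.1, -11.4, -46. ])]
304 [array([ -9.7,  -7.7, -42.4]), array([ -2.9, -11.4, -49.5]), array([  0.5, -11.1, -48.8]), array([  4. , -11.3, -49.3])]
306 [array([ -9.6,  -7.4, -43.6]), array([ -2.9, -10.7, -49.8]), array([  0.5, -11.3, -51. ]), array([  4. , -10.7, -49.8])]
308 [array([ -9.5,  -7.4, -45.4]), array([ -2.9, -11.8, -53.4]), array([  0.5, -11.3, -52.5]), array([  4. , -11.1, -52.2])]
312 [array([ -9.4,  -6.9, -47.9]), array([ -2.8, -11.4, -55.9]), array([  0.5, -11.2, -55.6]), array([  3.9, -11.1, -55.4])]
320 [array([ -9. ,  -7. , -54.3]), array([ -2.7, -10.4, -60.1]), array([  0.5, -11. , -61.1]), array([  3.7, -12. , -62.8])]
(480, 360) [ 0.1972 -0.0522  0.2031]
(495, 380) [ 0.1955 -0.0574  0.1935]
(510, 385) [ 0.1983 -0.0121  0.1177]
(490, 402) [ 0.1878 -0.0618  0.1917]
(500, 415) [ 0.183   0.1319 -0.1041]
```

View pics/w3f.png

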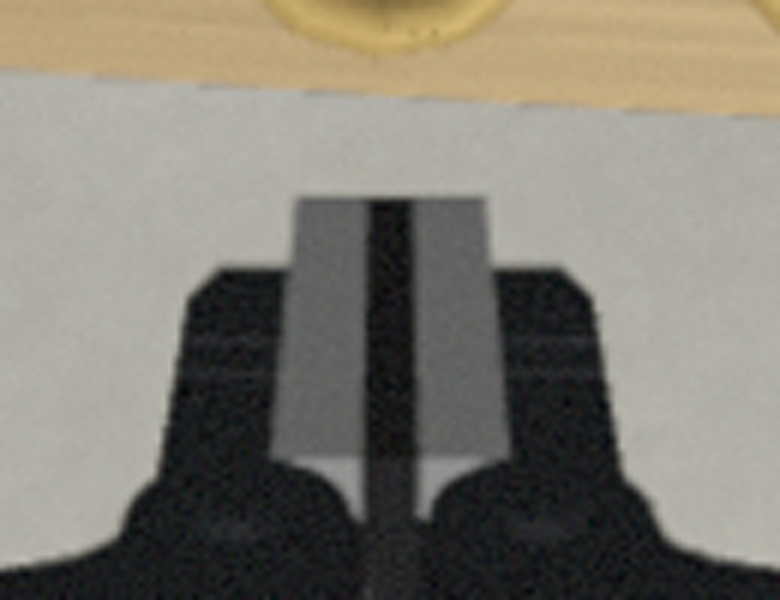

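>>> {"op": "carry_out", "data": {"moves": [[[0, 0, 0, 0, -0.08, 0.1, -1], [0, 0, 0, 0, 0, 0.1, -1], [0, 0, 0, 0, 0, 0.08, -1], [0, 0, 0, 0, 0, 0, -1], [0, 0, 0, 0, 0, 0, -1]]]}}

```text
time: 4.43
tool_pos: [0.6844, -0.0153, 0.1545]
tool_rot: [0.202, 0.633, 0.712, 0.226]
contact_force: [-0.2, -0.1, -0.3]
gripper_width: -0.001
```

```bash
python3 -c "
from h import *
print(w2F(state()['tool_pos']))
plan(F(.188,.0014,.053),RF)
wsave('w4.png',(220,60,440,330),2.2)
f=save('side','s4.png',(240,120,440,270),4)"
```

```text
[0.18762054 0.00091242 0.05722217]
t 4.43 F [-0.2 -0.1 -0.3] st pos [0.1209 0.0009 0.1545]
turn shares total [0.05 0.01 0.  ] shift (cur axes) shares [0.01 0.01 0.11] shift (new axes) [0.01 0.01 0.11]
```

View pics/w4.png

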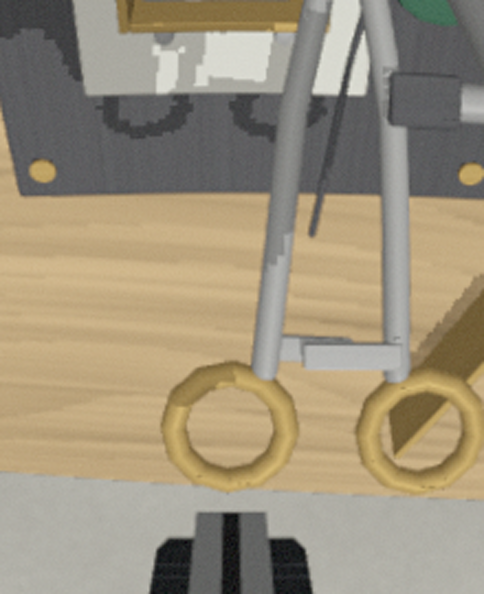

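View pics/s4.png

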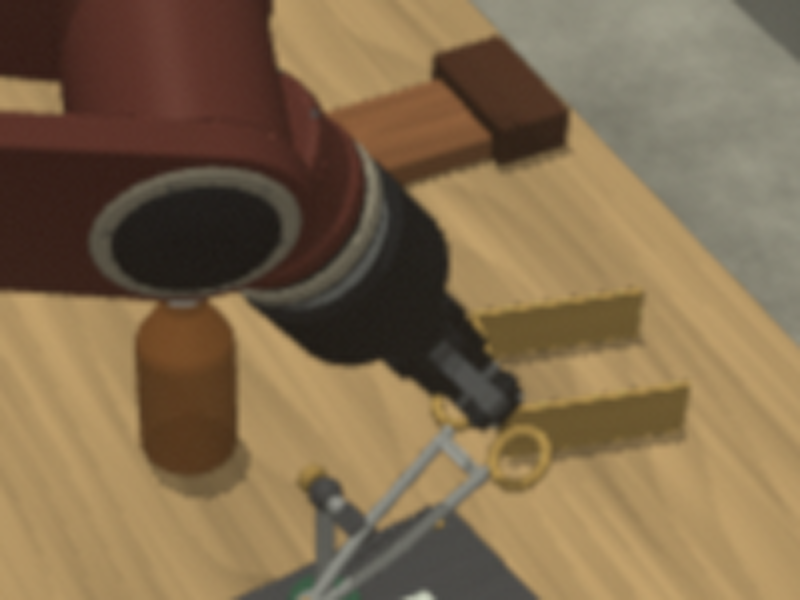

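>>> {"op": "carry_out", "data": {"moves": [[[0, 0, 0, 0, 0, 0.1, -1], [0, 0, 0, 0, 0, 0.1, -1], [0, 0, 0, 0, 0, 0.1, -1], [0, 0, 0, 0, 0, 0, -1]]]}}

```text
time: 4.87
tool_pos: [0.6911, -0.0144, 0.1437]
tool_rot: [0.201, 0.633, 0.712, 0.226]
contact_force: [0.9, -0.3, -0.4]
gripper_width: -0.004
```

>>> {"op": "carry_out", "data": {"moves": [[[0, 0, 0, 0, 0, 0.1, -1], [0, 0, 0, 0, 0, 0.1, -1], [0, 0, 0, 0, 0, 0, -1]]]}}

```text
time: 5.12
tool_pos: [0.6958, -0.0139, 0.1375]
tool_rot: [0.201, 0.633, 0.712, 0.226]
contact_force: [-1.8, -0.2, 0.6]
gripper_width: 0.0
```

```bash
python3 -c "
from h import *
print(w2F(state()['tool_pos']))
plan(F(.188,.0014,.018),RF)
wsave('w5.png',(220,60,440,330),2.2)
f=save('side','s5.png',(240,120,440,270),4)"
```

```text
[0.18724959 0.00093665 0.03669835]
t 5.12 F [-1.8 -0.2  0.6] st pos [0.1323 0.0009 0.1375]
turn shares total [ 0.04  0.01 -0.  ] shift (cur axes) shares [0.01 0.02 0.47] shift (new axes) [0.01 0.02 0.47]
```

View pics/w5.png

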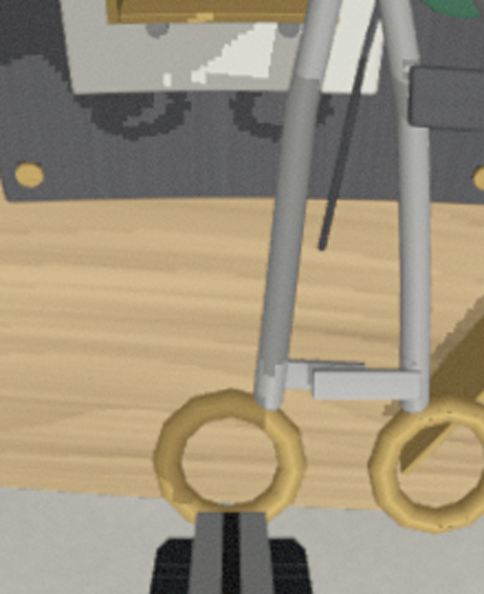

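View pics/s5.png

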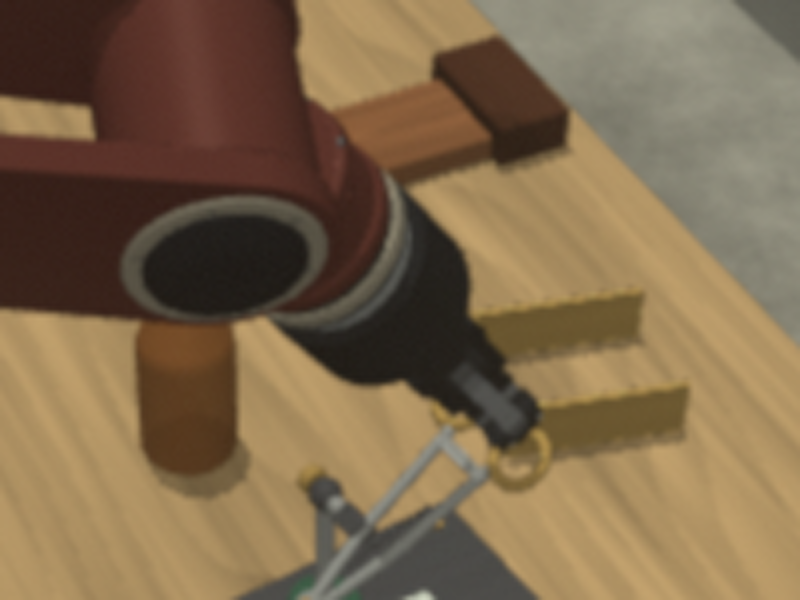

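>>> {"op": "carry_out", "data": {"moves": [[[0, 0, 0, 0, 0, 0.1, -1], [0, 0, 0, 0, 0.02, 0.1, -1], [0, 0, 0, 0, 0, 0.1, -1], [0, 0, 0, 0, 0, 0.06, -1], [0, 0, 0, 0, 0, 0, -1]]]}}

```text
time: 5.63
tool_pos: [0.7047, -0.0128, 0.1263]
tool_rot: [0.201, 0.633, 0.712, 0.226]
contact_force: [0.0, 0.9, -0.2]
gripper_width: -0.0
```

>>> {"op": "carry_out", "data": {"moves": [[[0, 0, 0, 0, 0, 0.05, -1], [0, 0, 0, 0, 0, 0.05, -1], [0, 0, 0, 0, 0, 0, -1]]]}}

```text
time: 5.88
tool_pos: [0.7073, -0.013, 0.124]
tool_rot: [0.202, 0.633, 0.712, 0.226]
contact_force: [-2.4, -2.7, 1.3]
gripper_width: -0.001
```

```bash
python3 -c "
from h import *
print(w2F(state()['tool_pos']))
plan(F(.188,.0014,.018),RF)
f=wsave('w6.png',(220,60,440,330),2.2)
for u in (316,334):print(w2F(wpt(f,u,294)))"
```

```text
[0.18899745 0.00046143 0.01908417]
t 5.88 F [-2.4 -2.7  1.3] st pos [0.1439 0.0005 0.124 ]
turn shares total [0.06 0.02 0.  ] shift (cur axes) shares [ 0.02 -0.03  0.03] shift (new axes) [ 0.02 -0.02  0.03]
[ 0.17764212 -0.00260565  0.05912998]
[0.17668298 0.00472478 0.06103956]
```

View pics/w6.png

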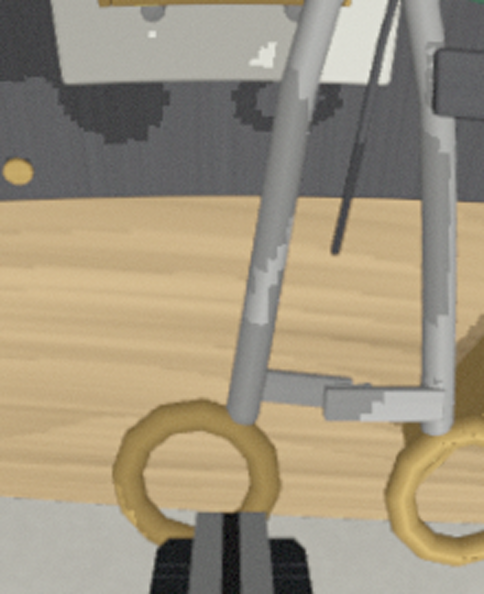

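>>> {"op": "carry_out", "data": {"moves": [[[0, 0, 0, 0, 0, 0.05, -1], [0, 0, 0, -0.08, 0, 0, -1], [0, 0, 0, -0.08, 0, 0, -1], [0, 0, 0, -0.1, 0, 0, -1], [0, 0, 0, -0.1, 0, 0, -1], [0, 0, 0, -0.1, 0, 0, -1], [0, 0, 0, -0.1, 0, 0, -1], [0, 0, 0, 0, 0, 0, -1]]]}}

```text
time: 6.6
tool_pos: [0.7116, -0.0354, 0.1232]
tool_rot: [0.203, 0.633, 0.712, 0.227]
contact_force: [-2.1, 1.2, 1.8]
gripper_width: -0.001
```

```bash
python3 -c "
from h import *
print(w2F(state()['tool_pos']))
plan(F(.188,.0014,.018),RF)
f=wsave('w7.png',(180,60,440,330),2.2)"
```

```text
[ 0.18985528 -0.02232844  0.01747444]
t 6.6 F [-2.1  1.2  1.8] st pos [ 0.1455 -0.0223  0.1232]
turn shares total [ 0.08  0.02 -0.01] shift (cur axes) shares [ 0.59 -0.05 -0.01] shift (new axes) [ 0.59 -0.05 -0.01]
```

View pics/w7.png

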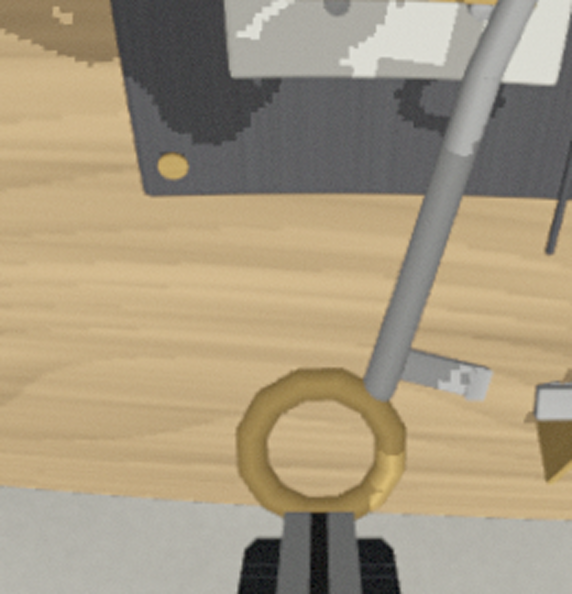

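>>> {"op": "carry_out", "data": {"moves": [[[0, 0, 0, 0, 0, -0.2, -1], [0, 0, 0, 0, 0, -0.6, -1], [0, 0, 0, 0, 0, -0.6, -1], [0, 0, 0, 0, 0, -0.6, -1], [0, 0, 0, 0.09, -0.86, -0.4, -1], [0, 0, 0, 0.09, -0.86, -0.4, -1], [0, 0, 0, 0.09, -0.86, -0.4, -1], [0, 0, 0, 0.09, -0.86, -0.4, -1]]]}}

```text
time: 7.32
tool_pos: [0.5136, -0.0429, 0.16]
tool_rot: [0.202, 0.633, 0.712, 0.226]
contact_force: [-1.2, -0.9, 1.5]
gripper_width: 0.003
```

>>> {"op": "carry_out", "data": {"moves": [[[0, 0, 0, 0.09, -0.86, -0.4, -1], [0, 0, 0, 0.09, -0.86, -0.4, -1], [1, 0, 0, 0, 0, 0, -1], [1, 0, 0, 0, 0, 0, -1], [1, 0, 0, 0, 0, 0, -1], [1, 0, 0, 0, 0, 0, -1], [1, 0, 0, 0, 0, 0, -1], [1, 0, 0, 0, 0, 0, -1]]]}}

```text
time: 7.98
tool_pos: [0.4451, -0.0449, 0.1494]
tool_rot: [0.031, 0.664, 0.746, 0.033]
contact_force: [-0.0, 0.0, -1.0]
gripper_width: -0.003
```

>>> {"op": "carry_out", "data": {"moves": [[[1, 0, 0, 0, 0, 0, -1], [0, 0, 0, 0, 0, 0, -1]]]}}

```text
time: 8.15
tool_pos: [0.4465, -0.0446, 0.1481]
tool_rot: [0.001, 0.664, 0.748, 0.001]
contact_force: [0.1, 0.7, -0.2]
gripper_width: -0.001
```

```bash
python3 -c "
from h import *
plan((-.125,0,.05),RD)
f=wsave('w8.png')
save('side','s8.png',(215,175,415,375),3)"
```

```text
t 8.15 F [ 0.1  0.7 -0.2] st pos [-0.1188 -0.0004  0.1481]
turn shares total [0.04 0.01 0.01] shift (cur axes) shares [ 0.01 -0.16  2.45] shift (new axes) [ 0.01 -0.15  2.45]
```

View pics/w8.png

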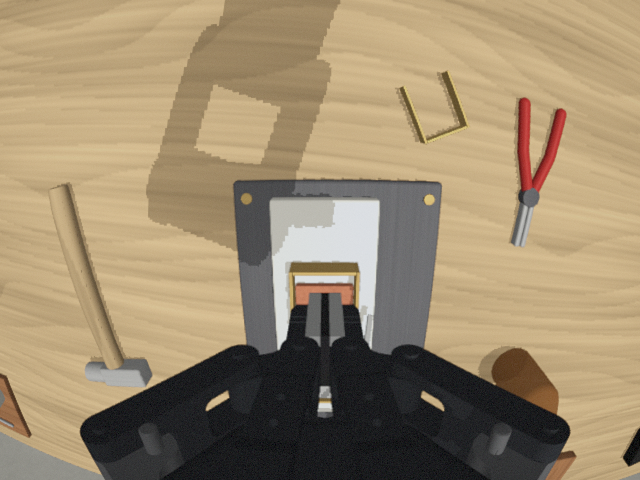

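View pics/s8.png

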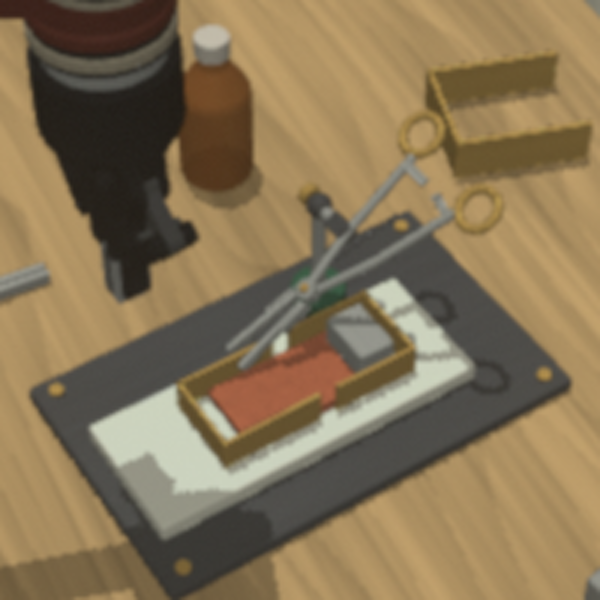

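>>> {"op": "carry_out", "data": {"moves": [[[0.04, 0, 0, 0, -0.2, 0.7, -1], [0, 0, 0, 0, -0.1, 0.7, -1], [0, 0, 0, 0, 0, 0.7, -1], [0, 0, 0, 0, 0, 0.7, -1], [0, 0, 0, 0, 0, 0.4, -1], [0, 0, 0, 0, 0, 0, -1], [0, 0, 0, 0, 0, 0, -1]]]}}

```text
time: 8.83
tool_pos: [0.4317, -0.0462, 0.0197]
tool_rot: [0.001, 0.665, 0.747, 0.0]
contact_force: [-0.6, -0.2, 0.1]
gripper_width: 0.004
```

```bash
python3 -c "
from h import *
plan((-.125,0,-.003),RD)
f=wsave('w9.png',(230,130,420,330),3)
print([w2st(wpt(f,u,294)).round(4) for u in (316,334)], w2st(wpt(f,325,220)))
save('side','s9.png',(215,215,375,335),5)"
```

```text
t 8.83 F [-0.6 -0.2  0.1] st pos [-0.1337 -0.0002  0.0197]
turn shares total [ 0.02  0.01 -0.02] shift (cur axes) shares [0.01 0.22 0.57] shift (new axes) [0.01 0.22 0.57]
[array([-0.1441, -0.0034,  0.0591]), array([-0.1443,  0.004 ,  0.0596])] [-0.15983504  0.00038125 -0.0002642 ]
```

View pics/w9.png

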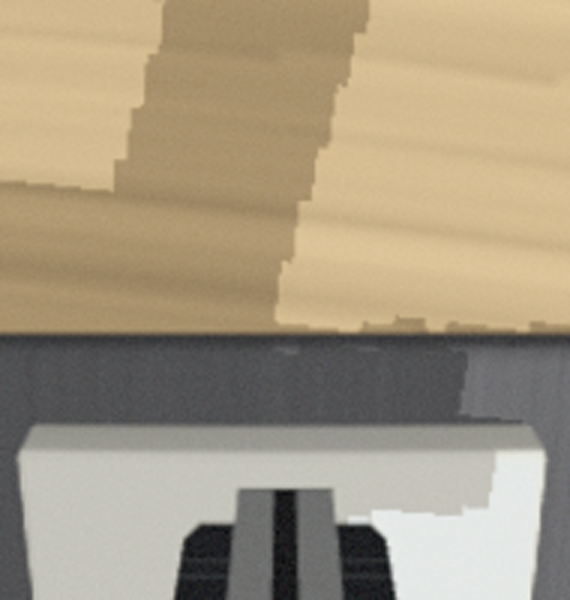

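View pics/s9.png

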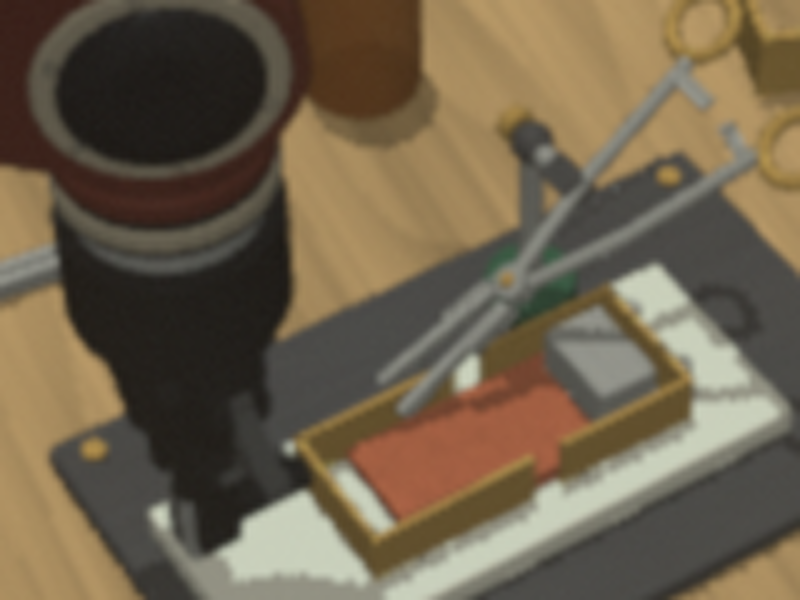

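>>> {"op": "carry_out", "data": {"moves": [[[0.02, 0, -0.02, 0, 0, 0.27, -1], [0, 0, 0, 0, 0, 0.27, -1], [0, 0, 0, 0, 0.3, 0, -1], [0, 0, 0, 0, 0.3, 0, -1], [0, 0, 0, 0, 0.29, 0, -1], [0, 0, 0, 0, 0, 0, -1]]]}}

```text
time: 9.43
tool_pos: [0.4702, -0.0421, -0.0015]
tool_rot: [0.001, 0.664, 0.748, 0.0]
contact_force: [-0.8, 0.3, -0.2]
gripper_width: 0.0
```

>>> {"op": "carry_out", "data": {"moves": [[[0, 0, 0, 0, 0.04, 0, -1], [0, 0, 0, 0, 0.04, 0, -1], [0, 0, 0, 0, 0.04, 0, -1], [0, 0, 0, 0, 0.04, 0, -1], [0, 0, 0, 0, 0, 0, -1]]]}}

```text
time: 9.85
tool_pos: [0.4746, -0.0413, -0.0016]
tool_rot: [0.0, 0.664, 0.748, -0.0]
contact_force: [-0.3, -0.5, 0.2]
gripper_width: -0.004
```

```bash
python3 -c "
from h import *
plan((-.081,0,-.002),RD)
save('side','s10.png',(240,215,370,325),6)"
```

```text
t 9.85 F [-0.3 -0.5  0.2] st pos [-0.0905 -0.0004 -0.0016]
turn shares total [-0.    0.01  0.01] shift (cur axes) shares [0.01 0.24 0.01] shift (new axes) [0.01 0.24 0.01]
```

View pics/s10.png

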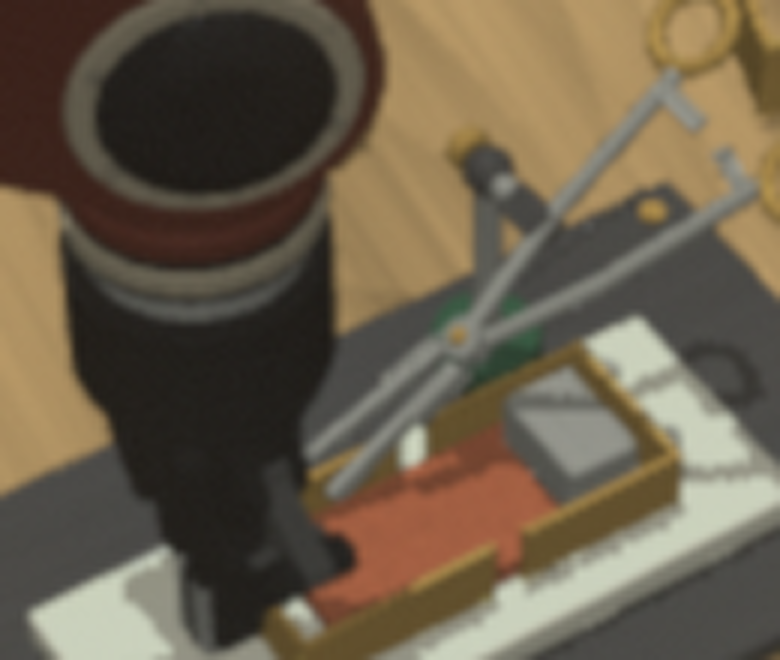

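>>> {"op": "carry_out", "data": {"moves": [[[0, 0, 0, 0, 0.03, 0, -1], [0, 0, 0, 0, 0.03, 0, -1], [0, 0, 0, 0, 0.03, 0, -1], [0, 0, 0, 0, 0.03, 0, -1], [0, 0, 0, 0, 0.03, 0, -1], [0, 0, 0, 0, 0.03, 0, -1], [0, 0, 0, 0, 0, 0, -1]]]}}

```text
time: 10.48
tool_pos: [0.4823, -0.0404, -0.0015]
tool_rot: [0.0, 0.664, 0.748, -0.0]
contact_force: [-1.1, -0.3, -0.2]
gripper_width: 0.002
```

```bash
python3 -c "
from h import *
plan((-.081,0,-.002),RD)
save('side','s11.png',(240,215,370,325),6)"
```

```text
t 10.48 F [-1.1 -0.3 -0.2] st pos [-0.0828 -0.0004 -0.0015]
turn shares total [0.   0.01 0.01] shift (cur axes) shares [0.01 0.05 0.01] shift (new axes) [0.01 0.05 0.01]
```

View pics/s11.png

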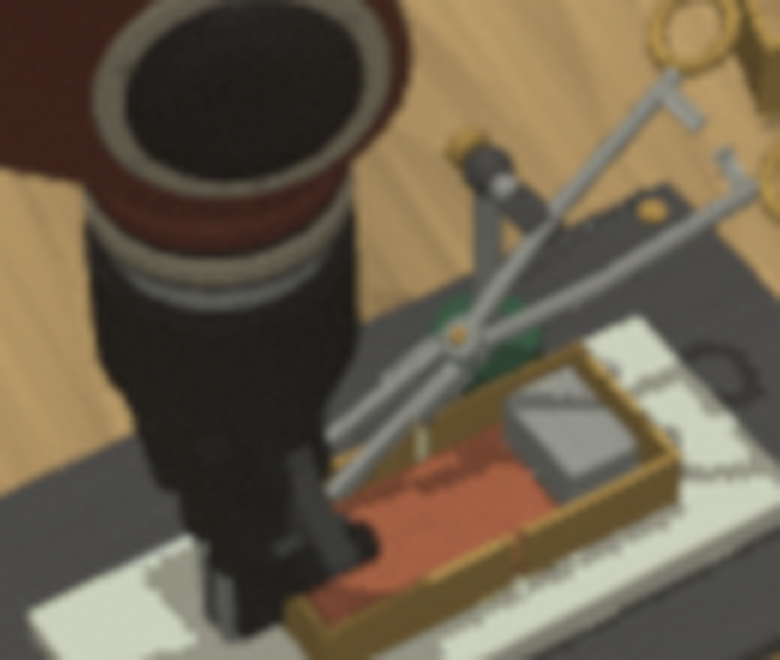

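>>> {"op": "carry_out", "data": {"moves": [[[0, 0, 0, 0, 0.02, 0, -1], [0, 0, 0, 0, 0.02, 0, -1], [0, 0, 0, 0, 0, 0, -1]]]}}

```text
time: 10.78
tool_pos: [0.4837, -0.0403, -0.0015]
tool_rot: [0.0, 0.664, 0.748, -0.0]
contact_force: [-0.4, -1.5, -0.4]
gripper_width: -0.001
```

>>> {"op": "carry_out", "data": {"moves": [[[0, 0, 0, 0, 0.02, 0, -1], [0, 0, 0, 0, 0.02, 0, -1], [0, 0, 0, 0, 0, 0, -1]]]}}

```text
time: 11.03
tool_pos: [0.4849, -0.0401, -0.0016]
tool_rot: [0.0, 0.664, 0.748, -0.001]
contact_force: [-1.8, 0.0, 1.8]
gripper_width: 0.0
```

```bash
python3 -c "
from h import *
plan((-.081,0,-.002),RD)
save('side','s12.png',(240,215,370,325),6)"
```

```text
t 11.03 F [-1.8  0.   1.8] st pos [-0.0802 -0.0004 -0.0016]
turn shares total [-0.01  0.01  0.01] shift (cur axes) shares [ 0.01 -0.02  0.01] shift (new axes) [ 0.01 -0.02  0.01]
```

View pics/s12.png

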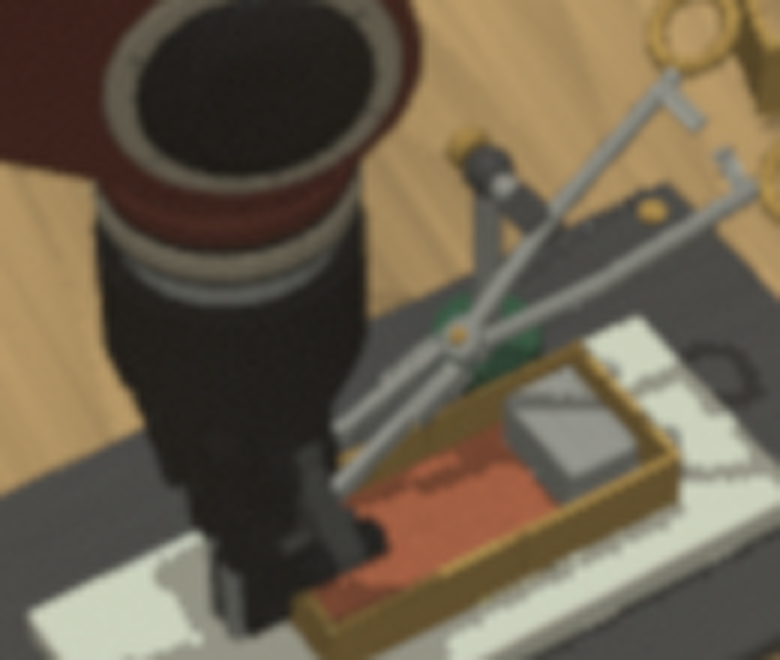

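>>> {"op": "carry_out", "data": {"moves": [[[0, 0, 0, 0, 0.02, 0, -1], [0, 0, 0, 0, 0, 0, -1]]]}}

```text
time: 11.25
tool_pos: [0.4849, -0.0401, -0.0017]
tool_rot: [-0.001, 0.664, 0.748, -0.001]
contact_force: [-5.4, -1.2, 4.3]
gripper_width: 0.001
```

>>> {"op": "carry_out", "data": {"moves": [[[0, 0, 0, 0, 0.02, 0, -1], [0, 0, 0, 0, 0, 0, -1]]]}}

```text
time: 11.42
tool_pos: [0.4848, -0.04, -0.0018]
tool_rot: [-0.001, 0.664, 0.748, -0.002]
contact_force: [-9.1, -1.9, 6.0]
gripper_width: 0.005
```

```bash
python3 -c "
from h import *
plan((-.081,0,-.002),RD)"
```

```text
t 11.42 F [-9.1 -1.9  6. ] st pos [-0.0803 -0.0003 -0.0018]
turn shares total [-0.06  0.01  0.01] shift (cur axes) shares [ 0.01 -0.02  0.01] shift (new axes) [ 0.01 -0.02  0.01]
```

>>> {"op": "carry_out", "data": {"moves": [[[0, 0, 0, 0, -0.03, 0, -1], [0, 0, 0, 0, -0.05, 0, -1], [0, 0, 0, 0, -0.2, 0, -1], [0, 0, 0, 0, -0.5, 0, -1], [0, 0, 0, 0, 0, -0.9, -1], [0, 0, 0, 0, 0, -0.9, -1], [0, 0, 0, 0, 0, -0.9, 1], [0, 0, 0, 0, 0, -0.9, 1]]]}}

```text
time: 12.08
tool_pos: [0.455, -0.0433, 0.1438]
tool_rot: [0.001, 0.664, 0.748, -0.0]
contact_force: [0.9, 0.1, -0.1]
gripper_width: 0.27
```

```bash
python3 -c "
from h import *
plan(F(.133,.0244,.09),RF)
f=save('side','s13.png',(240,195,400,315),5)
f=save('top','t13.png',(290,190,390,310),5)"
```

```text
t 12.08 F [ 0.9  0.1 -0.1] st pos [-1.103e-01 -1.000e-04  1.438e-01]
turn shares total [-6.99  0.01  0.01] shift (cur axes) shares [ 0.61  4.19 -0.15] shift (new axes) [0.61 3.52 2.28]
```

View pics/s13.png

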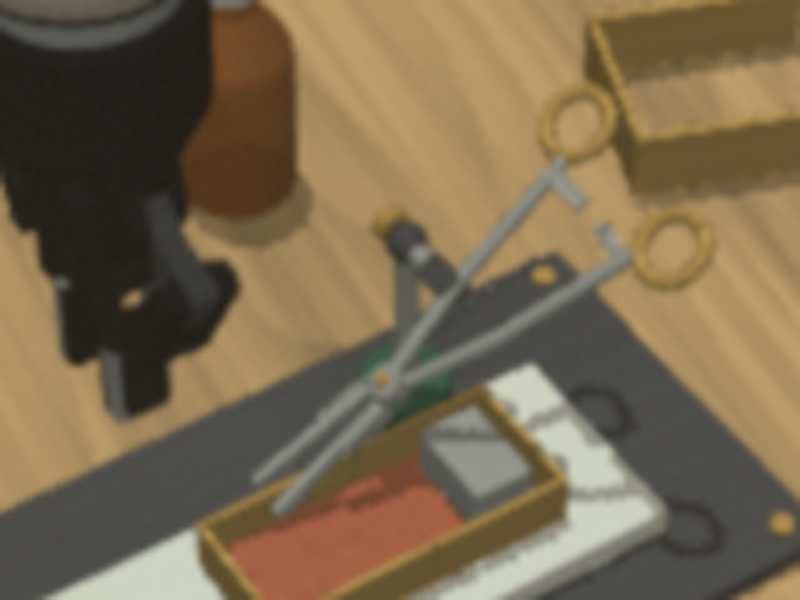

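View pics/t13.png

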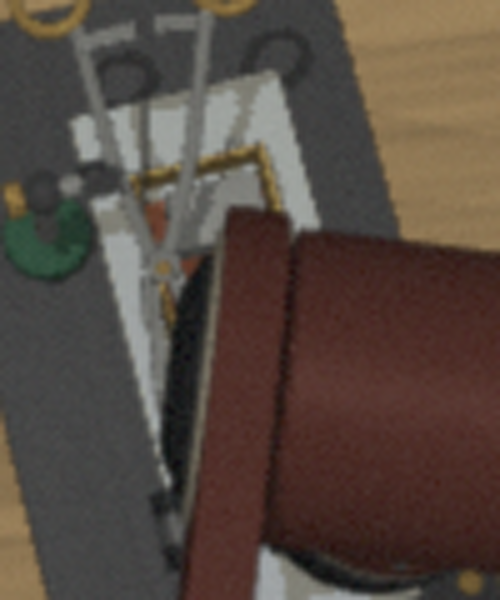

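>>> {"op": "carry_out", "data": {"moves": [[[-1, 0, 0, 0, 0, -0.2, 1], [-1, 0, 0, 0, 0, 0, 1], [-1, 0, 0, 0, 0, 0, 1], [-1, 0, 0, 0, 0, 0, 1], [-1, 0, 0, 0, 0, 0, 1], [-1, 0, 0, 0, 0, 0, 1], [-1, 0, 0, 0, 0, 0, 1], [0, 0, 0, 0, 0, 0, 1]]]}}

```text
time: 12.85
tool_pos: [0.4528, -0.0432, 0.1455]
tool_rot: [0.199, 0.634, 0.712, 0.224]
contact_force: [-0.2, -0.1, -1.6]
gripper_width: 0.995
```

>>> {"op": "carry_out", "data": {"moves": [[[0, 0, 0, 0.12, 0.7, 0.48, 1], [0, 0, 0, 0.12, 0.7, 0.48, 1], [0, 0, 0, 0.12, 0.7, 0.48, 1], [0, 0, 0, 0.12, 0.7, 0.48, 1], [0, 0, 0, 0.12, 0.7, 0.48, 1], [0, 0, 0, 0, 0, 0, 1], [0, 0, 0, 0, 0, 0, 1]]]}}

```text
time: 13.43
tool_pos: [0.6226, 0.0015, 0.15]
tool_rot: [0.198, 0.633, 0.714, 0.223]
contact_force: [0.3, -0.9, 1.1]
gripper_width: 0.998
```

```bash
python3 -c "
from h import *
plan(F(.133,.0244,-.002),RF)
f=wsave('w14.png')
print(state()['gripper_width'])"
```

```text
t 13.43 F [ 0.3 -0.9  1.1] st pos [0.0614 0.0248 0.15  ]
turn shares total [-0.05 -0.02  0.03] shift (cur axes) shares [-0.01 -0.07  2.24] shift (new axes) [-0.01 -0.08  2.24]
1.0014869656345808
```

View pics/w14.png

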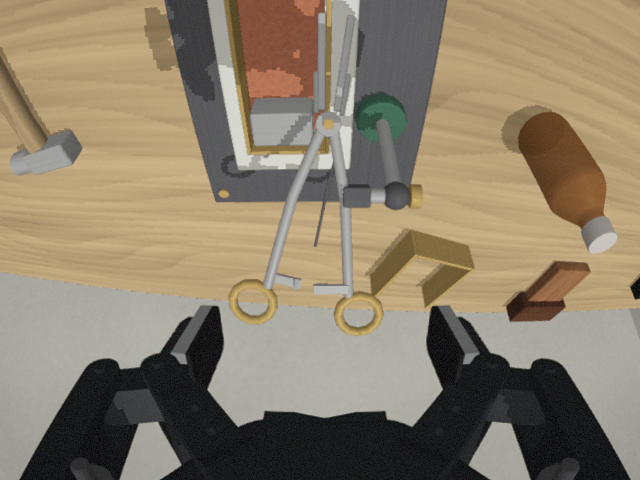

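```bash
python3 -c "
from h import *
f=dict(np.load('last_wrist.npz'))
for u,v in [(397,195),(417,195),(417,205),(355,195),(355,206),(397,208),(346,240),(286,220)]: print((u,v),w2F(wpt(f,u,v)).round(4))
for u,v in [(213,312),(437,312),(185,350),(460,350),(120,380)]: print('finger',(u,v),w2F(wpt(f,u,v)).round(4))
"
```

```text
(397, 195) [0.0966 0.0661 0.0607]
(417, 195) [0.0966 0.0782 0.0595]
(417, 205) [0.1028 0.079  0.0579]
(355, 195) [0.0973 0.0423 0.0586]
(355, 206) [0.1038 0.0425 0.0582]
(397, 208) [0.1047 0.067  0.0584]
(346, 240) [0.1249 0.0379 0.0557]
(286, 220) [0.1126 0.0027 0.0564]
finger (213, 312) [ 0.1258 -0.0175  0.1443]
finger (437, 312) [0.1256 0.0679 0.1445]
finger (185, 350) [ 0.1257 -0.0199  0.1709]
finger (460, 350) [0.1257 0.0686 0.1706]
finger (120, 380) [ 0.1281 -0.0371  0.1871]
```

>>> {"op": "carry_out", "data": {"moves": [[[-0.05, -0.02, 0.03, 0, -0.08, 0.3, 1], [0, 0, 0, 0, 0, 0.4, 1], [0, 0, 0, 0, 0, 0.4, 1], [0, 0, 0, 0, 0, 0.4, 1], [0, 0, 0, 0, 0, 0.4, 1], [0, 0, 0, 0, 0, 0.4, 1], [0, 0, 0, 0, 0, 0, 1], [0, 0, 0, 0, 0, 0, 1]]]}}

```text
time: 14.15
tool_pos: [0.6706, 0.006, 0.0747]
tool_rot: [0.201, 0.634, 0.712, 0.225]
contact_force: [0.3, -0.8, 0.4]
gripper_width: 0.999
```

```bash
python3 -c "
from h import *
print(w2F(state()['tool_pos']))
plan(F(.133,.0244,-.004),RF)
f=wsave('w15.png')
for u,v in [(213,312),(437,312)]: print('finger',(u,v),w2F(wpt(f,u,v)).round(4))
"
```

```text
[ 0.13267354  0.02359424 -0.00168455]
t 14.15 F [ 0.3 -0.8  0.4] st pos [0.1096 0.0236 0.0747]
turn shares total [ 0.04  0.02 -0.02] shift (cur axes) shares [0.02 0.01 0.06] shift (new axes) [0.02 0.01 0.06]
finger (213, 312) [ 0.122  -0.0188  0.0541]
finger (437, 312) [0.1213 0.0668 0.0555]
```

View pics/w15.png

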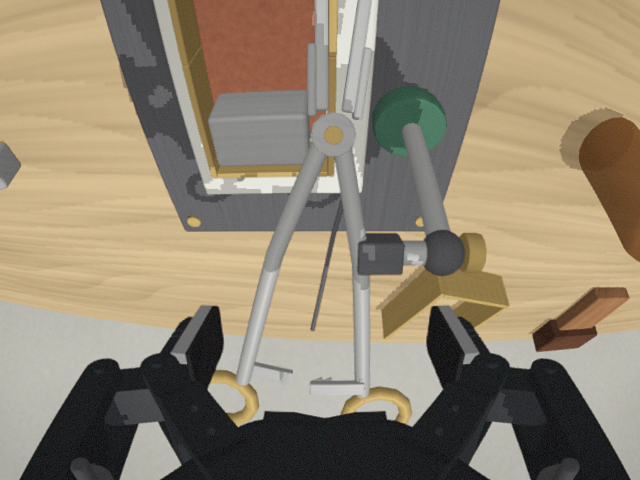

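>>> {"op": "carry_out", "data": {"moves": [[[0.04, 0.02, 0, 0.02, 0, 0.12, 1], [0, 0, 0, 0, 0, 0.12, 1], [0, 0, 0, 0, 0, 0.11, 1], [0, 0, 0, 0, 0, 0, 1], [0, 0, 0, 0, 0, 0, 0.3], [0, 0, 0, 0, 0, 0, 0.3], [0, 0, 0, 0, 0, 0, 0.3]]]}}

```text
time: 14.78
tool_pos: [0.6799, 0.0074, 0.0642]
tool_rot: [0.201, 0.634, 0.712, 0.225]
contact_force: [0.2, -2.6, 1.3]
gripper_width: 0.65
```

```bash
python3 -c "
from h import *
print(w2F(state()['tool_pos']))
plan(F(.133,.0244,-.016),RF)
f=wsave('w16.png')
save('side','s16.png',(250,140,450,290),4)
"
```

```text
[ 0.13434906  0.02398464 -0.01566   ]
t 14.78 F [ 0.2 -2.6  1.3] st pos [0.119  0.024  0.0642]
turn shares total [ 0.02  0.01 -0.01] shift (cur axes) shares [ 0.01 -0.03  0.01] shift (new axes) [ 0.01 -0.03  0.01]
```

View pics/w16.png

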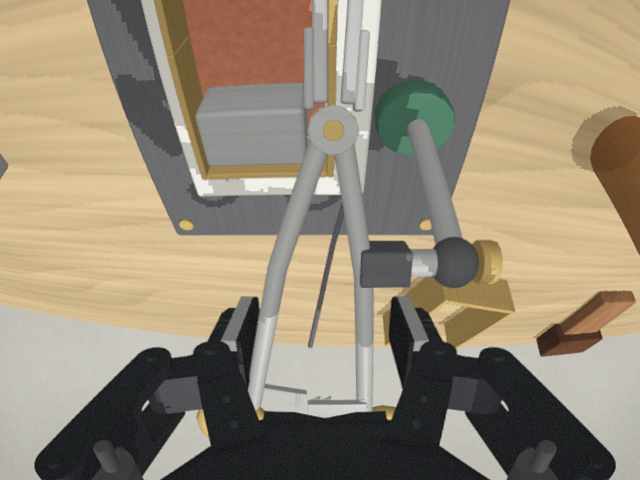

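View pics/s16.png

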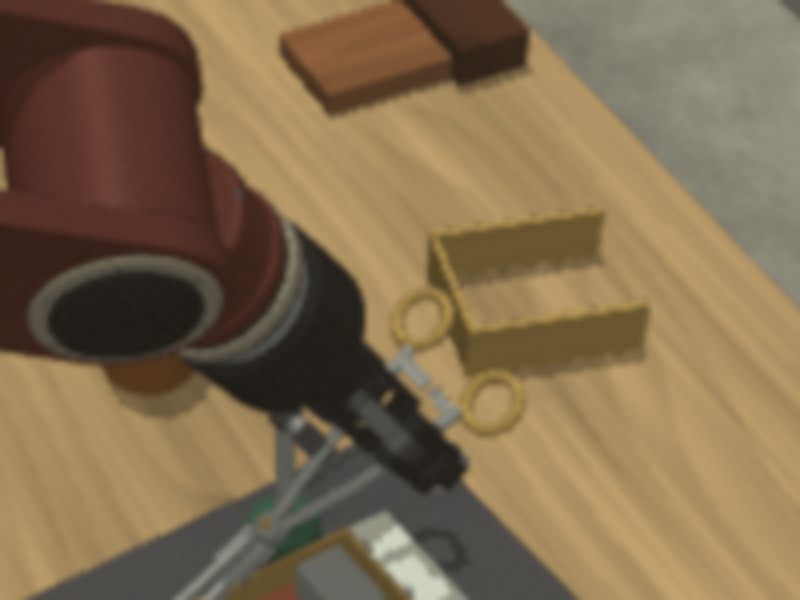

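>>> {"op": "carry_out", "data": {"moves": [[[0, 0, 0, 0, 0, 0, 0.1], [0, 0, 0, 0, 0, 0, -0.1], [0, 0, 0, 0, 0, 0, -0.15], [0, 0, 0, 0, 0, 0, -0.15]]]}}

```text
time: 15.22
tool_pos: [0.6803, 0.007, 0.0647]
tool_rot: [0.201, 0.634, 0.712, 0.225]
contact_force: [0.2, -4.8, 2.3]
gripper_width: 0.427
```

```bash
python3 -c "
from h import *
print(w2F(state()['tool_pos']))
plan(F(.133,.0244,-.016),RF)
f=wsave('w17.png',(180,80,500,430),1.7)
"
```

```text
[ 0.13492     0.02351346 -0.01548748]
t 15.22 F [ 0.2 -4.8  2.3] st pos [0.1194 0.0235 0.0647]
turn shares total [ 0.03  0.02 -0.01] shift (cur axes) shares [ 0.02 -0.05  0.01] shift (new axes) [ 0.02 -0.05  0.01]
```

View pics/w17.png

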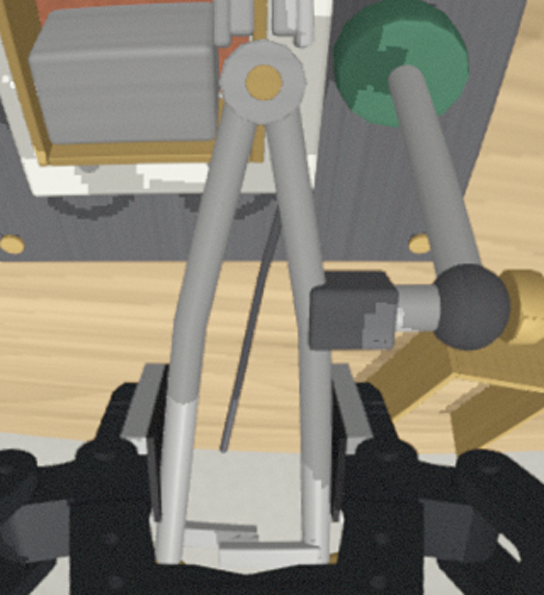

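>>> {"op": "carry_out", "data": {"moves": [[[0, 0, 0, 0, 0, 0, -0.2], [0, 0, 0, 0, 0, 0, -0.25], [0, 0, 0, 0, 0, 0, -0.3], [0, 0, 0, 0, 0, 0, -0.3], [0, 0, 0, 0, 0, 0, -0.3]]]}}

```text
time: 15.68
tool_pos: [0.6797, 0.0097, 0.0648]
tool_rot: [0.199, 0.634, 0.712, 0.226]
contact_force: [-4.7, 3.0, 8.0]
gripper_width: 0.354
```

```bash
python3 -c "
from h import *
print(w2F(state()['tool_pos']))
plan(F(.133,.0244,-.016),RF)
f=wsave('w18.png',(180,80,500,430),1.7)
"
```

```text
[ 0.13474286  0.02620734 -0.01520645]
t 15.68 F [-4.7  3.   8. ] st pos [0.1191 0.0262 0.0648]
turn shares total [ 0.02 -0.03 -0.01] shift (cur axes) shares [-0.05 -0.04  0.02] shift (new axes) [-0.05 -0.04  0.02]
```

View pics/w18.png

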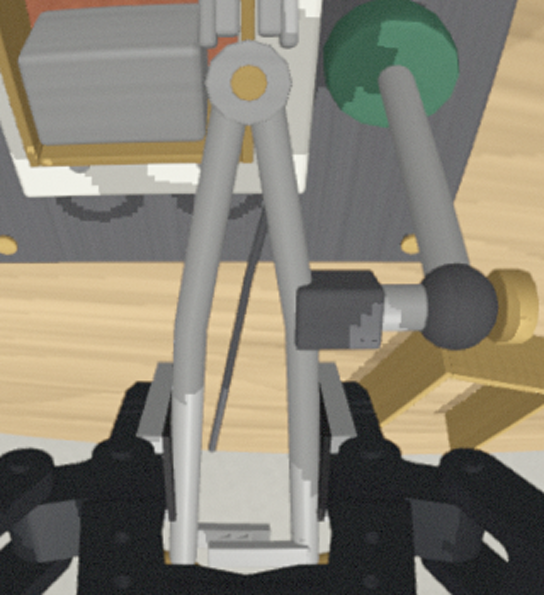

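>>> {"op": "carry_out", "data": {"moves": [[[0, 0, 0, 0, 0, 0, -0.25], [0, 0, 0, 0, 0, 0, -0.2], [0, 0, 0, 0, 0, 0, -0.1], [0, 0, 0, 0, 0, 0, 0.2], [0, 0, 0, 0, 0, 0, 0.8], [0, 0, 0, 0, 0, 0, 0.8], [0, 0, 0, 0, 0, 0, 0.8]]]}}

```text
time: 16.32
tool_pos: [0.6792, 0.008, 0.0631]
tool_rot: [0.2, 0.634, 0.712, 0.225]
contact_force: [-0.1, 0.8, 0.7]
gripper_width: 0.9
```

```bash
python3 -c "
from h import *
plan(F(.133,.0244,.1),RF)
f=wsave('w19.png',(180,80,500,430),1.7)
"
```

```text
t 16.32 F [-0.1  0.8  0.7] st pos [0.1184 0.0246 0.0631]
turn shares total [ 0.   -0.   -0.02] shift (cur axes) shares [-0.01 -0.   -2.9 ] shift (new axes) [-0.01 -0.   -2.9 ]
```

View pics/w19.png

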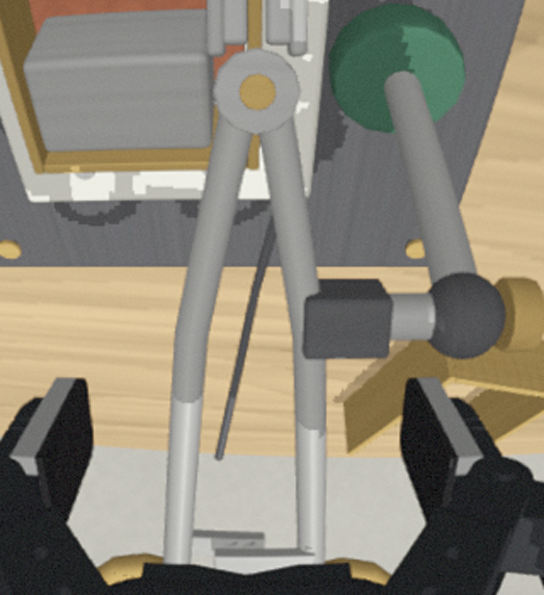

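Locked. I'll retract along the tool axis and check the joint.

>>> {"op": "carry_out", "data": {"moves": [[[0, 0, 0, 0, 0, -0.4, 0.8], [0, 0, 0, 0, 0, -0.6, 0.8], [0, 0, 0, 0, 0, -0.6, 0.8], [0, 0, 0, 0, 0, -0.6, 0.8], [0, 0, 0, 0, 0, -0.6, 0.8], [0, 0, 0, 0, 0, -0.6, 0.8], [0, 0, 0, 0, 0, -0.6, 0.8], [0, 0, 0, 0, 0, 0, 0.8]]]}}

```text
time: 17.03
tool_pos: [0.5893, -0.0035, 0.2008]
tool_rot: [0.204, 0.633, 0.711, 0.227]
contact_force: [0.5, -0.0, 0.7]
gripper_width: 0.898
```

```bash
python3 -c "
from h import *
plan(F(.133,.0244,.1),RF)
f=wsave('w20.png',(150,0,490,330),1.8)
save('side','s20.png',(235,195,395,315),5)
"
```

```text
t 17.03 F [ 0.5 -0.   0.7] st pos [0.0278 0.0237 0.2008]
turn shares total [ 0.11  0.03 -0.  ] shift (cur axes) shares [ 0.02 -0.13  1.21] shift (new axes) [ 0.02 -0.12  1.21]
```

View pics/w20.png

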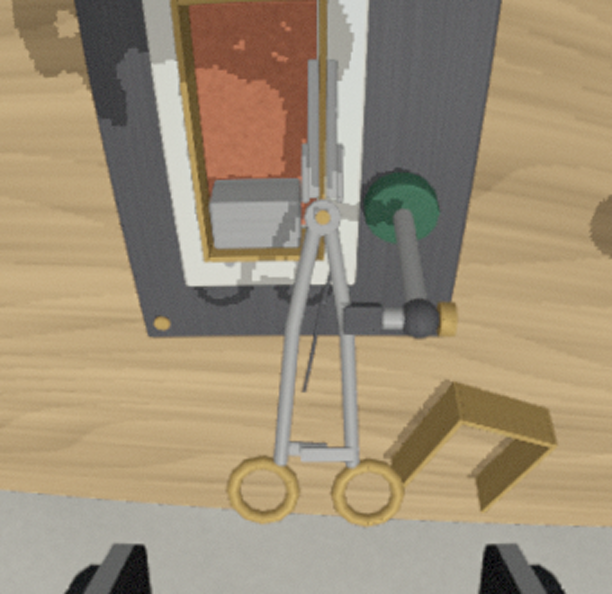

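View pics/s20.png

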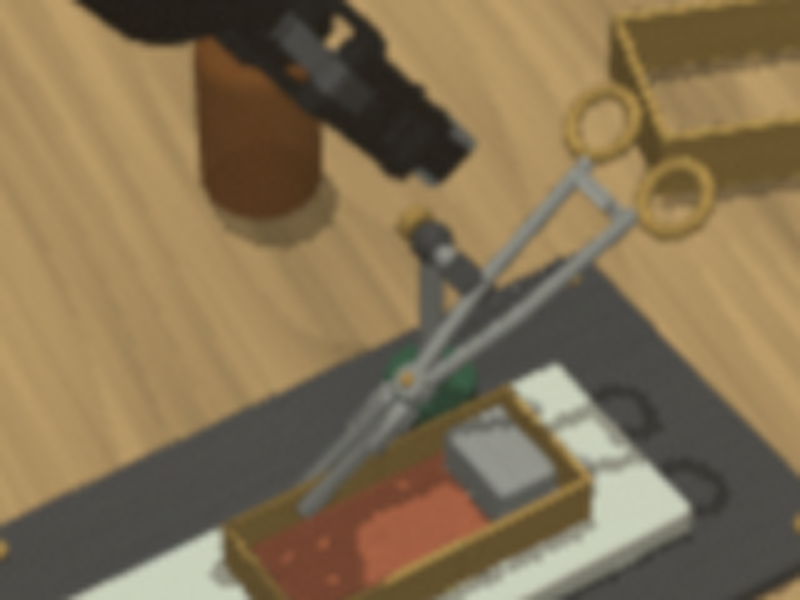

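```bash
python3 -c "
from h import *
crop('wrist','w20a.png',(240,0,350,150),5)
f=dict(np.load('last_wrist.npz'))
for y in (-.0275,.0275): print((wpix(f,st2w((0,y,.05)))-[240,0])*5, (wpix(f,st2w((-.01,y,.05)))-[240,0])*5)
crop('side','s20a.png',(270,240,370,320),8)
"
```

```text
[ 82.74022384 423.87405878] [ 75.46829631 367.10587379]
[447.43701908 415.41954199] [447.87443931 357.65956898]
```

View pics/w20a.png

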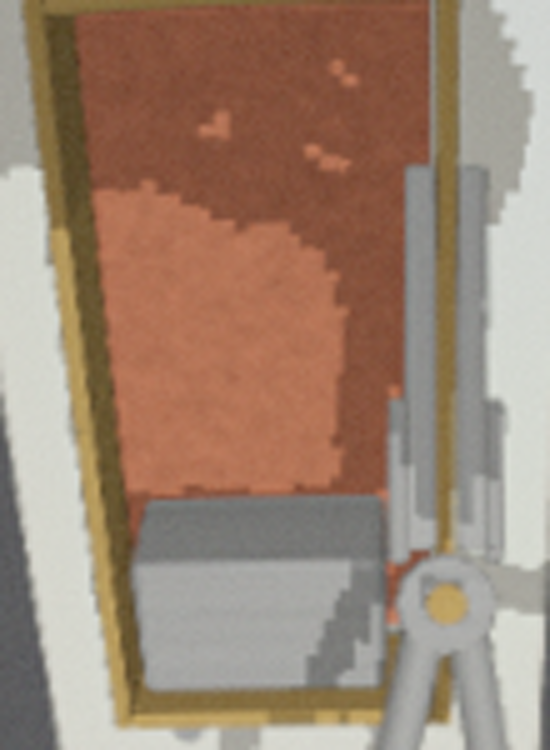

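View pics/s20a.png

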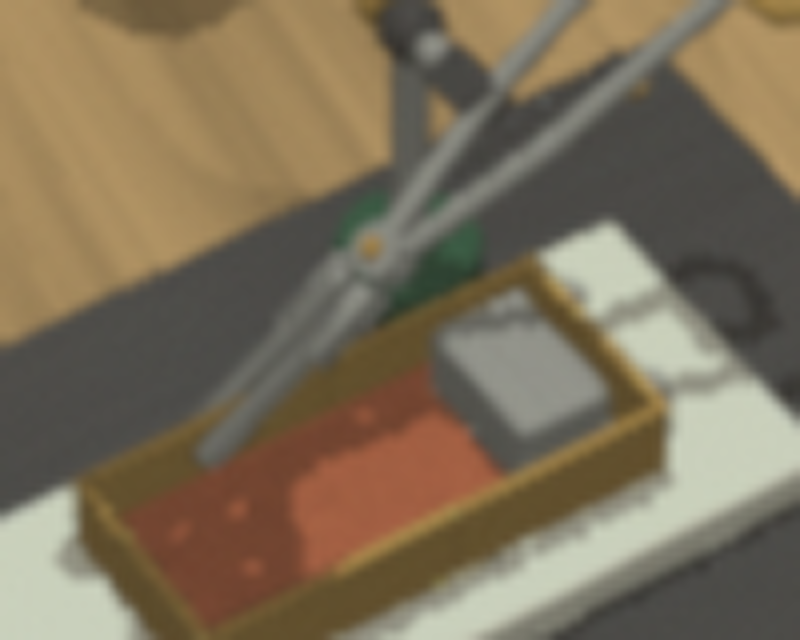

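```bash
python3 -c "
from h import *
print(ticket.job_done(), state()['time'])"
```

```text
the job is handed in; nothing more can be done
the job is handed in; nothing more can be done
```

The loose half now butts against the fixed half, and the forceps are locked on it again. I handed the job in at about 17 s of the 64 s allowed; no verdict was reported.

- **Release:** I pressed the moving ring along the forceps' -z while moving to -y. The ratchet let go and the handles sprang wide open.
- **Slide:** I pushed the back wall gently until it stopped. At the stop the tool no longer moved and the force rose to about 9 N forward and 6 N upward, well below 50 N.
- **Lock:** I squeezed both shanks at about 75 mm from the pivot until the ratchet caught, then let go and backed the gripper clear.

**Last checks:** After I let go, the handles stayed closed with the ratchet arms overlapping. The wrist and side pictures show no gap at the joint (a 2 mm gap would be about 11 pixels in the enlarged wrist view). The gripper read no contact force beyond noise. I judged the handle angle and the half's final position and flatness from pictures, not from numbers. I saw no movement of the bottle, hammer or pliers, but did not measure them.

**Disagreement found:** The shut finger tips sat about 39 mm behind the reported TCP, although the task text puts the TCP at the tips. The wrist depth showed it and first contact on the ring fitted it. I allowed for it in every later move.

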